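# Shim the rocking instrument

## Robot

A 6-joint arm with a two-finger parallel gripper is mounted at the origin on a cart in front of the work surface, level with it; the furniture and walls round the work are solid. World frame = base frame: x ahead of the robot, y to its left, z up, the work surface at z = 0. Lengths are in m, angles in rad, forces in N, time in s.
With the tool pointing down it reaches from about 0.3 to 0.875 m from the base axis. Payload 6.4 kg.
Tool frame: the origin (TCP) lies on the centre line of the jaws, within the pads' length; the fingertips stand 14 mm ahead of it and the grasp point (between the pads) lies 5 mm behind it; z points along the fingers, y is the direction in which the jaws open and shut (so a half turn about z gives the same grasp; the last joint's range is limited). The gripper opens to 85 mm and grips with 20 to 120 N. Pads are 22 mm wide; open, the fingers measure 114 mm over their backs; the gripper's body (76 mm by 85 mm) begins 54 mm behind the grasp point. The pads swing forward as they close: fully open they stand 13 mm farther back than shut.
Start: joints at [-1.379, 0.181, 1.607, -0, 1.354, -0.206], TCP at [0.223, -0.53, 0.218] pointing down, gripper open.
Joint ranges: [-2.99, 2.99], [-0.89, 2.07], [0.3, 2.58], [-1.14, 4.28], [0, 2.63], [-3.12, 3.12]. Speed limits (rad/s): [2.57, 2.57, 3.01, 3.14, 3.14, 3.14].

## Interface

Orientations are given as a unit quaternion [w, x, y, z].
In Python, from bench import * gives the robot as it stands.
- The arm moves only by the tool servo_tool, never from a script. Its argument "plan" is a list that holds one entry, the list of rows, each a list of 5 numbers: the shift along the world's x, y, z in m, then the turn about the world's z in rad, then the gripper command: -1 is shut, 1 is fully open, values between are in proportion. In form: [[[tx, ty, tz, roll, claw], ...]]. A call has 1 to 8 rows; each row shifts and turns the commanded pose from where the row before left it; what a row does not reach is not made up. A row lasts 1/10 s, in which the tool goes at most 50 mm and 8.59 degrees, less where a joint would pass 70% of its speed; a pose out of reach is approached as far as the arm can. A call with a gripper value outside its range is refused whole. The fingers move at their own pace and stop on an object; the grip force is fixed at half the most. Time passes only in rows, so rows that do not move let the fingers close. It gives the time, the measured TCP pose, the force and the opening at its end, in the units of the state.
- get_obs(): the state, without advancing time (a new reading comes with each control period).
- camera(name): name is "scene" or "top"; returns a dict with "img" (480x640x3 uint8, blue, green, red), "camera_matrix" (3x3 intrinsics, pixels), "rvec" (rotation vector, rad) and "tvec" (3), from world to camera coordinates, as OpenCV has them. Camera axes: x right, y down, z forward; pixel columns grow to the right and rows downward; lengths in m; the calibration is good to about 2 mm. A picture is of the moment at which its call begins. There is no depth.
- hand_in(): hands the job in, once; it reports no verdict.
Trained networks look in a picture, given as the dict that the camera call returned (one of the last four; its "shot" number tells which), for a name from the list of things; names that differ only in an ending like _2 or _b are one class to them, and where a whole thing is asked for, a point or a joint stands for the part that bears it (a point fixed in the world has none). Each returns a list of dicts, best first, with "conf" (0 to 1); they miss things now and then, are a little off and sometimes report something else, mostly with a low value. They report only what shows in the picture. A call takes as long as a camera call. They do not tell look-alikes from the thing itself.
- trace(picture, thing): "mask" (480x640 bool, what is visible of it) and "rect" ([left, top, right, bottom] as shares, 0 to 1, of the picture: columns of its width, rows of its height, round what is visible of it).
- pinpoint(picture, thing): "centre" ([row, column] as shares, 0 to 1, of the picture: columns of its width, rows of its height: a listed point, or the origin of a listed thing).
The state is a dict: "time_s": time; "q": joint angles; "dq": joint speeds; "joint_efforts": joint torques, N m; "eef_pos": TCP position; "eef_rot": TCP orientation; "wrist_force": force on the tool from outside, world axes, zero at the start; "torque": the same for the moment, N m; "opening": opening from 0.0 (shut) to 1.0 (fully open).
Only numpy, scipy, OpenCV 4.12 (cv2) and the standard library are available. Lean on these libraries where they do the work, as an engineer would, in place of code of your own. Each camera call takes 0.05 s, during which the arm holds its last target.

## Task

The light grey instrument rocks because one of its feet has lost its rubber. With the fingertips, push the metal wedge along the bench under that short foot until the foot stands on the flat top of the wedge and the instrument is level, then press down with a fingertip on top of the instrument above that foot to check that it stands firm, and move clear. Do not lift the wedge or the instrument, do not shove the instrument out of its place, and leave the other things alone.

Things in the scene. Friction and masses are not known exactly. Their poses are not given: they have to be found in the camera images.
- instrument: Light grey steel case, 146 (x) x 200 (y) mm, about 1.8 kg, loose. Origin: its centre, in the plane of the soles of its three good feet; z up; case bottom at 14 mm, flat top at 54 mm. Black rubber feet 14 mm high at (-55, 82), (55, 82), (55, -82) mm. Fourth foot, at (-55, -82), is a steel stub 8 mm too short; the case starts leaning on it by 5 degrees (0.09 rad), the opposite foot in the air.
- short_foot (a point): Lowest point of the short domed steel foot (dome radius 18 mm), at (-55, -82, 8) mm in the instrument's frame: at the corner nearest to the robot and to its right, 18 mm in from the case's black right-hand (-y) end face. At the start it rests on the bench with about 2 N; the wedge pushed under it along the instrument's +y needs about 10 N.
- corner_top (a point): Point on the flat top of the case straight above the short foot, at (-55, -82, 54) mm in the instrument's frame: where to press.
- wedge: Bare steel wedge, 107 x 48 mm, 0.15 kg, right of the instrument, thin edge towards the short foot, a few cm off. Origin: in its sole, centre line; +x to the thin edge, z up. Ramp from 1.5 mm high at x = 62 mm to 8 mm at x = 12; flat top 8 mm high from x = 12 to -33; upright heel 30 mm high from x = -33 to -45. The foot belongs about over the origin; at x = -15 the heel meets the case.
- heel (a point): Middle of the rear face of the wedge's heel, 15 mm above the bench, at (-45, 0, 15) mm in the wedge's frame (48 mm wide face, looks along the wedge's -x).
- hex_keys: Set of hex keys in a blue holder, 30 x 90 x 21 mm, lies loose on the bench beyond the wedge; origin in its underside. Leave alone.
- heat_sink: Finned heat sink, 50 x 60 x 32 mm, loose, beyond the wedge to the right; origin in its underside. Leave alone.
- cutters: Side cutters with red handles, 59 x 164 x 15 mm, loose, left of the instrument; origin in its underside. Leave alone.
- marker: Marker pen, 17 x 122 x 19 mm, loose, at the far left; origin in its underside. Leave alone.
Not all that is in view belongs to the job. Of the things that look like the wedge, the larger one is meant.

How it is judged:
On the way, in this order (a step that is already met when the one before it is completed fails the run):
1. the short foot stands on the flat top of the wedge and the instrument is level (x of short_foot in the frame of wedge between -0.018 and 0.012 m and y of short_foot in the frame of wedge between -0.021 and 0.021 m and angle between instrument's own z axis and vertical below 0.022 rad and contact force between instrument and wedge above 0.5 N), for 0.2 s.
2. the fingers press down on the top of the instrument above the short foot, and it stays level on the wedge (all of step 1 and contact force between the fingers and instrument above 2 N and horizontal distance between the grasp point and corner_top below 0.03 m and z of the grasp point in the frame of instrument above 0.05 m), for 0.1 s.
At the end, for the whole second after the job is handed in: The short foot rests (over 0.5 N) on the wedge's flat top, between 18 mm behind and 12 mm ahead of the wedge's origin and within 21 mm of its centre line; the instrument is level within 0.022 rad, within 28 mm of where it started, and both are at rest on the bench (all of step 1 and distance of instrument from where it was at the start of the episode below 0.028 m and height (world z) of wedge below 0.004 m and linear speed of each of instrument, wedge below 0.01 m/s); the robot touches nothing.
It fails at once if the wedge is lifted or tipped up (height (world z) of wedge above 0.015 m or angle between wedge's own z axis and vertical above 0.3 rad).
It fails at once if the instrument is lifted or tipped over (height (world z) of instrument above 0.02 m or angle between instrument's own z axis and vertical above 0.2 rad).
It fails at once if the instrument is shoved out of its place (over 40 mm) (distance of instrument from where it was at the start of the episode above 0.04 m).
It fails at once if another thing is disturbed (over 20 mm) (distance of any of hex_keys, heat_sink, cutters, marker from where it was at the start of the episode above 0.02 m).
It also fails if it takes over 58 s, if anything falls off the work surface, if the arm or the gripper's body presses on something with over 40 N, if the wrist force passes 120 N, or if a joint passes its speed limit or range.

## Working session

There is one attempt and no reset: what is moved stays moved. The work goes in short steps, Python scripts to look and compute and a tool call to move; the robot and the scene stay as the last step left them, time stands still between calls to the robot, and variables do not carry over. Pictures are saved under pics/ and viewed, and the job is handed in when it is done.

Besides the shell and the picture viewer there is one more tool, called after "Emit:" as name([rows], argument=value, ...), one row to a line, values as JSON. servo_tool: Moves the arm, as the interface text tells. Its arguments: {"type":"object","properties":{"plan":{"type":"array"}},"required":["plan"]}

```bash
mkdir -p pics
cat > h.py <<'E'
from bench import *
import numpy as np, cv2
def P(c):
    R,_=cv2.Rodrigues(np.array(c["rvec"],float)); return np.array(c["camera_matrix"],float),R,np.array(c["tvec"],float).ravel()
def ray(c,u,v):
    K,R,t=P(c); d=R.T@np.linalg.inv(K)@np.array([u,v,1.]); return -R.T@t,d
def atz(c,u,v,z):
    o,d=ray(c,u,v); return o+d*(z-o[2])/d[2]
def proj(c,p):
    return cv2.projectPoints(np.array(p,float).reshape(-1,3),np.array(c["rvec"],float),np.array(c["tvec"],float),np.array(c["camera_matrix"],float),None)[0].reshape(-1,2)
def tri(c1,p1,c2,p2):
    A=[];b=[]
    for c,p in((c1,p1),(c2,p2)):
        o,d=ray(c,*p); d/=np.linalg.norm(d); M=np.eye(3)-np.outer(d,d);A.append(M);b.append(M@o)
    return np.linalg.lstsq(np.vstack(A),np.hstack(b),rcond=None)[0]
E
python3 - <<'E'
from h import *
o=get_obs();print({k:np.round(v,3).tolist() for k,v in o.items()})
cs={n:camera(n) for n in("scene","top")}
for n,c in cs.items():
    cv2.imwrite(f"pics/{n}0.png",c["img"]); K,R,t=P(c);print(n,np.round(-R.T@t,3),K[0,0])
    for th in["wedge","heel","short_foot","corner_top","instrument","hex_keys","heat_sink","cutters","marker"]:
        print(th,[(round(d["conf"],2),np.round([d["centre"][1]*640,d["centre"][0]*480],1).tolist()) for d in pinpoint(c,th)][:4])
E
```

```text
{'time_s': 0.0, 'q': [-1.379, 0.182, 1.608, -0.0, 1.354, -0.206], 'dq': [-0.0, -0.0, 0.001, 0.0, -0.0, -0.0], 'joint_efforts': [-0.0, -44.488, -35.134, -0.0, 0.009, 0.0], 'eef_pos': [0.223, -0.53, 0.217], 'eef_rot': [-0.001, 0.98, 0.198, 0.0], 'wrist_force': [1.095, -1.491, -0.057], 'torque': [0.02, -0.039, 0.032], 'opening': 1.0}
scene [-0.26   0.712  0.563] 448.86814110770985
wedge [(0.86, [413.2, 234.7]), (0.85, [308.2, 285.2])]
heel [(0.7, [417.1, 226.2]), (0.52, [312.3, 286.7]), (0.51, [226.5, 320.4])]
short_foot [(0.82, [389.0, 246.8])]
corner_top [(0.93, [390.0, 230.1])]
instrument [(0.84, [358.6, 250.2])]
hex_keys [(0.68, [385.7, 226.3])]
heat_sink [(0.58, [422.3, 215.3])]
cutters [(0.72, [226.6, 321.0])]
marker [(0.84, [147.0, 352.5])]
top [0.409 0.018 1.566] 513.5618894579848
wedge [(0.78, [283.3, 272.0]), (0.77, [418.7, 248.6])]
heel [(0.84, [437.9, 245.3]), (0.72, [273.2, 276.5])]
short_foot []
corner_top [(0.62, [389.5, 259.9])]
instrument [(0.66, [354.8, 245.2])]
hex_keys [(0.76, [423.7, 216.6])]
heat_sink [(0.54, [475.9, 222.8])]
cutters [(0.81, [207.0, 274.5]), (0.37, [151.3, 276.4])]
marker [(0.5, [154.6, 275.9])]
```

View pics/scene0.png

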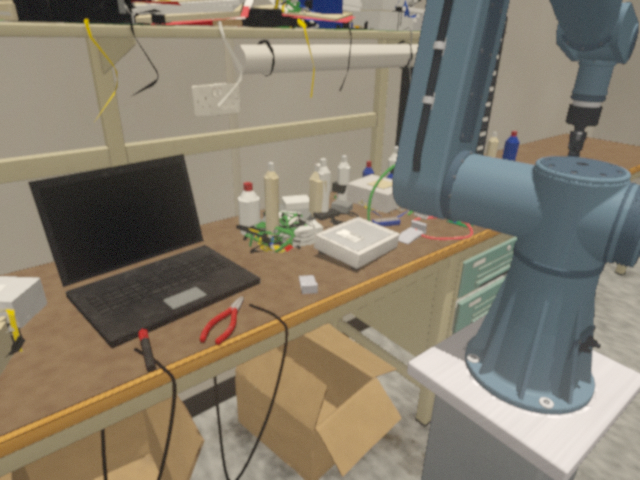

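View pics/top0.png

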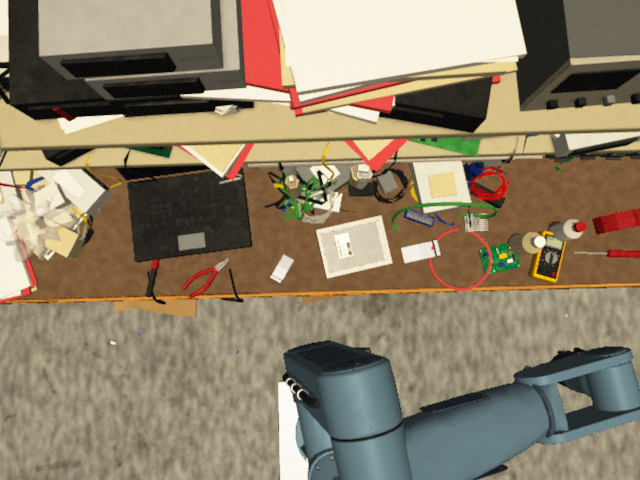

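Run:
```python
import cv2
a=cv2.imread("pics/top0.png")[200:310,260:500]
cv2.imwrite("pics/top0c.png",cv2.resize(a,None,fx=3.3,fy=3.3,interpolation=cv2.INTER_CUBIC))
```

```text
(no output)
```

View pics/top0c.png

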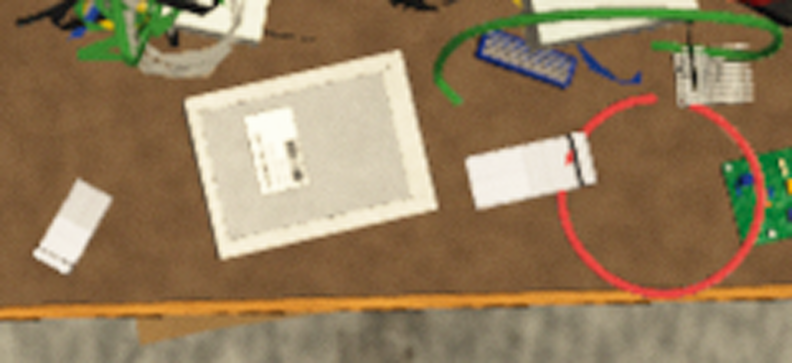

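Wedge-like candidates in the top picture are a piece at (419,249), larger and right of the instrument, and a smaller piece at (283,268), left of it. I choose (419,249). Its thin edge points left to the instrument and its heel, with the dark line, is at the right. Next I fit the poses.

```bash
cat >> h.py <<'E'
from scipy.optimize import minimize
def box(xs,ys,zs): return [(x,y,z) for x in xs for y in ys for z in zs]
WED=box([62],[-.024e3,24],[0,1.5])+box([12],[-24,24],[0,8])+box([-33,-45],[-24,24],[0,30])
WED=np.array(WED,float)/1e3
# instrument: case only
INS=np.array(box([-73,73],[-100,100],[14,54]),float)/1e3
def Rz(a): return np.array([[np.cos(a),-np.sin(a),0],[np.sin(a),np.cos(a),0],[0,0,1.]])
def wpose(p): return lambda X:(Rz(p[2])@X.T).T+[p[0],p[1],0]
S=4
def silwedge(c,p,off=(0,0)):
    m=np.zeros((480*S,640*S),np.uint8)
    f=wpose(p)
    parts=[WED[:8],WED[4:8]*1,WED[4:]] 
    low=np.array(box([12,-45],[-24,24],[0,8]),float)/1e3; heel=WED[8:]
    for q in(WED[:8],low,heel):
        uv=(proj(c,f(q))+.5)*S
        cv2.fillConvexPoly(m,cv2.convexHull(uv.astype(np.float32)).astype(np.int32),1)
    return cv2.resize(m.astype(np.float32),(640,480),interpolation=cv2.INTER_AREA)
def rocktilt(yaw,tilt,diag=1):
    # tilt about the diagonal through feet (-55,82),(55,-82), lowering (-55,-82)
    ax=np.array([110,-164,0.]);ax/=np.linalg.norm(ax)
    R,_=cv2.Rodrigues(ax*tilt)
    if (R@[-55,-82,0])[2]>0: R,_=cv2.Rodrigues(-ax*tilt)
    return Rz(yaw)@R
def ipose(p,tilt): 
    R=rocktilt(p[2],tilt); return lambda X:(R@np.asarray(X).T).T+[p[0],p[1],0]
def silins(c,p,tilt):
    m=np.zeros((480*S,640*S),np.uint8)
    uv=(proj(c,ipose(p,tilt)(INS))+.5)*S
    cv2.fillConvexPoly(m,cv2.convexHull(uv.astype(np.float32)).astype(np.int32),1)
    return cv2.resize(m.astype(np.float32),(640,480),interpolation=cv2.INTER_AREA)
def fit(sil,views,p0,step=(.004,.004,.03)):
    # views: list of (cam,mask float)
    def cost(p): return sum(np.abs(sil(c,p)-m).sum()/max(m.sum(),1)for c,m in views)
    p0=np.array(p0,float); sx=[p0]+[p0+np.eye(3)[i]*step[i] for i in range(3)]
    r=minimize(cost,p0,method="Nelder-Mead",options=dict(initial_simplex=sx,xatol=2e-4,fatol=1e-3,maxiter=150))
    return r.x,r.fun
def pickmask(c,th,uv):
    best=None
    for d in trace(c,th):
        m=d["mask"]; ys,xs=np.nonzero(m)
        if len(xs) and np.hypot(xs.mean()-uv[0],ys.mean()-uv[1])<20: 
            return m.astype(np.float32)
E
python3 - <<'E'
from h import *
ct=camera("top");cs=camera("scene")
w0=atz(ct,418.7,248.6,.0); i0=atz(ct,354.8,246,.0);print(w0,i0)
mt=pickmask(ct,"wedge",(419,249));ms=pickmask(cs,"wedge",(413,234))
it=pickmask(ct,"instrument",(354,246));is_=pickmask(cs,"instrument",(357,242))
print([None if m is None else m.sum() for m in(mt,ms,it,is_)])
for v in([(ct,mt)],[(cs,ms)],[(ct,mt),(cs,ms)]):
    v=[x for x in v if x[1] is not None]
    if v: print("w",fit(silwedge,v,[w0[0],w0[1],1.57+.2]))
for v in([(ct,it)],[(cs,is_)],[(ct,it),(cs,is_)]):
    v=[x for x in v if x[1] is not None]
    for tl in(0.,.09):
        if v: print("i",tl,fit(lambda c,p:silins(c,p,tl),v,[i0[0],i0[1],.2]))
for th in("heel","corner_top","short_foot","wedge","instrument"):
  for c in(ct,cs):
    print(th,c["shot"],[(round(d["conf"],2),np.round([d["centre"][1]*640,d["centre"][0]*480],1).tolist()) for d in pinpoint(c,th)][:3])
big=[]
for n,c,a in(("t",ct,(395,225,450,275)),("s",cs,(310,205,440,275))):
    u=cv2.resize(c["img"][a[1]:a[3],a[0]:a[2]],None,fx=6,fy=6,interpolation=cv2.INTER_CUBIC); cv2.imwrite(f"pics/c1{n}.png",u)
np.savez("m.npz",mt=mt,ms=ms,it=it,is_=is_)
E
```

```text
[ 0.53242085 -0.28108519  0.        ] [ 0.54569844 -0.08677208  0.        ]
[np.float32(574.0), np.float32(346.0), np.float32(3358.0), np.float32(2743.0)]
w (array([ 0.52625539, -0.28864476,  1.80428471]), np.float64(0.09636323899030685))
w (array([ 0.52569188, -0.28727689,  1.85437003]), np.float64(0.1893063634634018))
w (array([ 0.52710489, -0.28998565,  1.82011009]), np.float64(0.29380640387535095))
i 0.0 (array([ 0.54190779, -0.07808982,  0.2004269 ]), np.float64(0.026019953191280365))
i 0.09 (array([ 0.54553481, -0.07586001,  0.20681276]), np.float64(0.023916766047477722))
i 0.0 (array([ 0.54153386, -0.07621614,  0.17439762]), np.float64(0.09478673338890076))
i 0.09 (array([ 0.54514051, -0.07530573,  0.20200882]), np.float64(0.03470196947455406))
i 0.0 (array([ 0.54224411, -0.0781167 ,  0.19764978]), np.float64(0.12323576956987381))
i 0.09 (array([ 0.54489922, -0.07574715,  0.20084015]), np.float64(0.05891845002770424))
heel 3 [(0.98, [440.6, 246.5]), (0.69, [276.5, 279.5])]
heel 4 [(0.66, [311.7, 286.8]), (0.55, [419.4, 228.3])]
corner_top 3 []
corner_top 4 [(0.87, [389.2, 233.8])]
short_foot 3 []
short_foot 4 [(0.6, [389.7, 243.5]), (0.28, [383.4, 226.4])]
wedge 3 [(0.84, [420.9, 248.5]), (0.52, [282.7, 272.8])]
wedge 4 [(0.76, [307.8, 285.3]), (0.62, [409.0, 232.5])]
instrument 3 [(0.63, [351.2, 246.4]), (0.41, [422.9, 217.6])]
instrument 4 [(0.93, [356.0, 246.5])]
```

View pics/c1s.png

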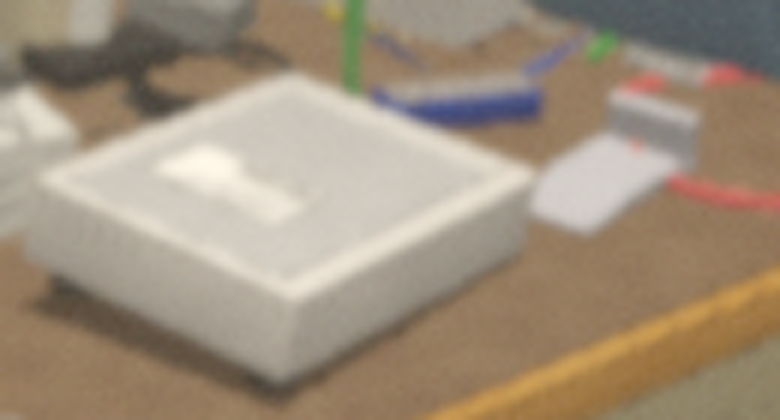

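View pics/c1t.png

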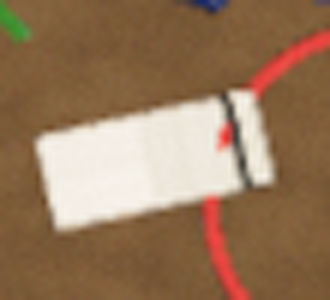

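The crops confirm the choice: upright heel at the far end, ramp towards the instrument, and the red cable close by. I refine the pose with corner pixels.

Run:
```python
from h import *
ct=camera("top");cs=camera("scene")
# colour mask
img=ct["img"].astype(int); a=img[225:275,395:450]
m=np.zeros((480,640),np.float32); m[225:275,395:450]=(a.min(2)-60).clip(0,60)/60.
g=np.load("m.npz")["mt"]; g=cv2.dilate(g,np.ones((5,5))); m*=g
print(m.sum())
r=fit(silwedge,[(ct,m)],[.527,-.289,1.81]);print(r)
img=cs["img"]; g=np.load("m.npz")["ms"]
for p in (r[0],[.527,-.289,1.81]):
    k=lambda uv:(uv+.5)
    print(np.round(k(proj(ct,wpose(p)(WED[[1,3,9,11,13,15]]))),1).tolist())
th=[(401.2,248.3),(405,263.3)]; h=[(437.5,239.7),(440.8,255.5)]
T=[atz(ct,u-.5,v-.5,.0015) for u,v in th];H=[atz(ct,u-.5,v-.5,.030) for u,v in h]
T=np.array(T);H=np.array(H);print(T,H); d=T.mean(0)-H.mean(0);print(np.linalg.norm(d[:2]),np.arctan2(d[1],d[0]),np.linalg.norm(T[0]-T[1]),np.linalg.norm(H[0]-H[1]))
th=np.arctan2(d[1],d[0]);print("org",H.mean(0)[:2]+.045*np.array([np.cos(th),np.sin(th)]),T.mean(0)[:2]-.062*np.array([np.cos(th),np.sin(th)]))
ip=[.5452,-.0758,.203];f=ipose(ip,.09)
print("foot,corner",f(np.array([[-55,-82,8],[-55,-82,54]])/1e3))
# overlay
for n,c in(("t",ct),("s",cs)):
    S_=4; u=cv2.resize(c["img"],None,fx=S_,fy=S_,interpolation=cv2.INTER_CUBIC)
    for X in (wpose(r[0])(WED),f(INS)):
        q=((proj(c,X)+.5)*S_)
        for k in q: cv2.circle(u,tuple(int(v) for v in k),3,(0,0,255),-1)
    cut=u[200*S_:285*S_,300*S_:450*S_]; cv2.imwrite(f"pics/ov{n}.png",cut)
```

```text
634.8333
(array([ 0.52478278, -0.29064232,  1.76134179]), np.float64(0.08588869124650955))
[[400.9, 248.2], [404.5, 263.6], [433.3, 240.5], [437.1, 256.2], [437.2, 239.7], [441.0, 255.3]]
[[400.2, 248.5], [404.6, 263.7], [432.1, 239.4], [436.7, 254.8], [436.0, 238.3], [440.6, 253.8]]
[[ 0.53623921 -0.22621767  0.0015    ]
 [ 0.49021148 -0.23575425  0.0015    ]] [[ 0.55678522 -0.33130081  0.03      ]
 [ 0.5091448  -0.33872037  0.03      ]]
0.10588095944926408 1.7583261350553863 0.047005297794406986 0.04821472342732313
org [ 0.52457554 -0.29079954] [ 0.52478417 -0.29189896]
foot,corner [[ 5.07616367e-01 -1.67453758e-01 -2.43122972e-04]
 [ 5.04717595e-01 -1.70401723e-01  4.55707027e-02]]
```

View pics/ovt.png

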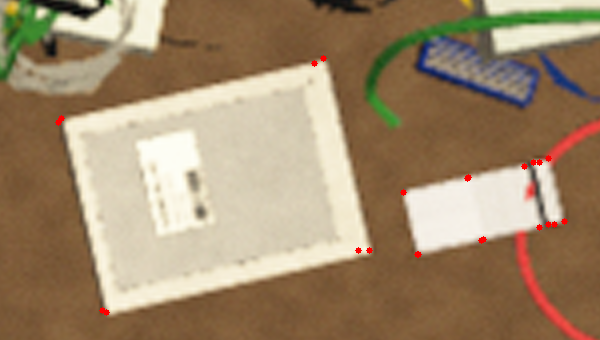

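View pics/ovs.png

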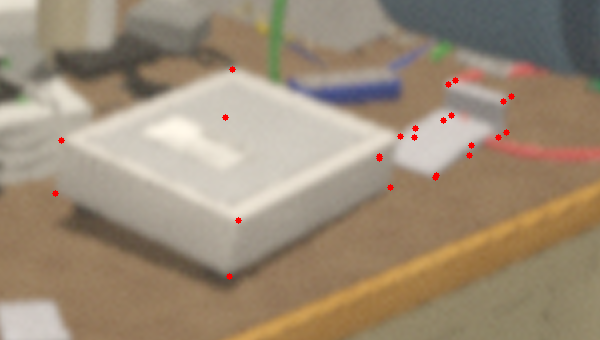

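Emit:
servo_tool([
  [[0.03, 0.016, 0, 0.12, -0.6], [0.03, 0.016, 0, 0.12, -0.6], [0.03, 0.016, 0, 0.12, -0.6], [0.03, 0.016, 0, 0.12, -0.6], [0.03, 0.016, 0, 0.12, -0.6], [0.03, 0.016, 0, 0.12, -0.6], [0.03, 0.016, 0, 0.12, -0.6], [0.03, 0.016, 0, 0.12, -0.6]],
])

```text
time_s: 2.7
eef_pos: [0.4639, -0.4013, 0.2182]
eef_rot: [0.0, 0.777, 0.63, -0.0]
wrist_force: [-0.3, -0.3, -0.3]
opening: 0.204
```

Emit:
servo_tool([
  [[0.025, 0.011, 0, 0.1, -0.6], [0.025, 0.012, 0, 0.1, -0.6], [0.025, 0.012, 0, 0.1, -0.6], [0, 0, -0.04, 0.1, -0.6], [0, 0, -0.04, 0, -0.6], [0, 0, -0.04, 0, -0.6], [0, 0, 0, 0, -0.6]],
])

```text
time_s: 3.4
eef_pos: [0.5342, -0.3634, 0.0912]
eef_rot: [-0.006, 0.638, 0.77, 0.001]
wrist_force: [-1.4, 0.8, -0.7]
opening: 0.198
```

Run:
```python
from h import *
for n,a in(("top",(370,190,500,290)),("scene",(320,170,460,275))):
    c=camera(n);cv2.imwrite(f"pics/b{n}.png",cv2.resize(c["img"][a[1]:a[3],a[0]:a[2]],None,fx=5,fy=5,interpolation=cv2.INTER_CUBIC))
    o=get_obs();print(proj(c,[o["eef_pos"]]))
```

```text
[[454.32983895 243.80106741]]
[[428.57271808 198.29538427]]
```

View pics/btop.png

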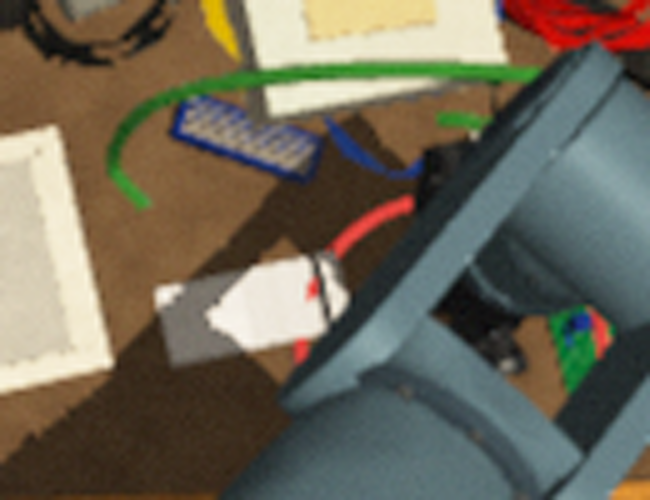

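View pics/bscene.png

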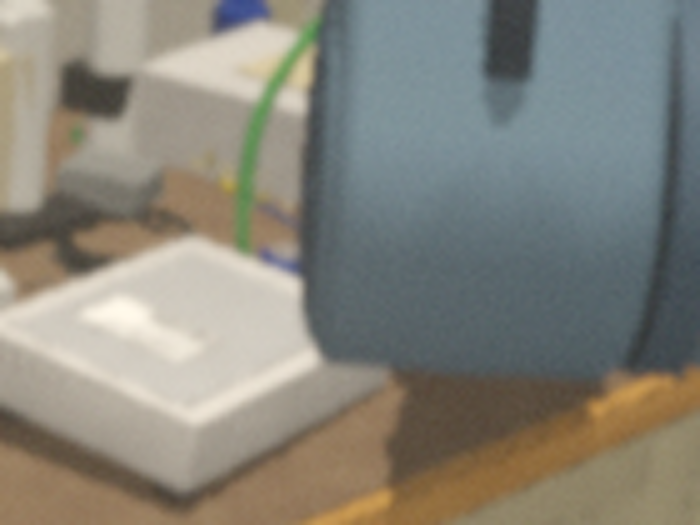

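Emit:
servo_tool([
  [[0, 0, -0.02, 0, -0.6], [0, 0, -0.015, 0, -0.6], [0, 0, -0.015, 0, -0.6], [0, 0, -0.01, 0, -0.6], [0, 0, -0.004, 0, -0.6], [0, 0, 0, 0, -0.6], [0, 0, 0, 0, -0.6]],
])

```text
time_s: 4.2
eef_pos: [0.5381, -0.3674, 0.0346]
eef_rot: [0.0, 0.638, 0.77, -0.0]
wrist_force: [-0.7, -0.1, 0.5]
opening: 0.203
```

Emit:
servo_tool([
  [[0, 0, -0.008, 0, -0.6], [0, 0, -0.006, 0, -0.6], [0, 0, 0, 0, -0.6], [-0.001, 0.005, 0, 0, -0.6], [-0.001, 0.005, 0, 0, -0.6], [-0.001, 0.005, 0, 0, -0.6], [0, 0, 0, 0, -0.6]],
])

```text
time_s: 4.9
eef_pos: [0.5347, -0.3511, 0.0202]
eef_rot: [-0.0, 0.638, 0.77, 0.0]
wrist_force: [0.2, 0.0, 0.0]
opening: 0.195
```

Emit:
servo_tool([
  [[-0.0006, 0.003, 0, 0, -0.6], [-0.0006, 0.003, 0, 0, -0.6], [-0.0006, 0.003, 0, 0, -0.6], [-0.0006, 0.003, 0, 0, -0.6], [-0.0006, 0.003, 0, 0, -0.6], [-0.0006, 0.003, 0, 0, -0.6]],
])

```text
time_s: 5.5
eef_pos: [0.5311, -0.3339, 0.0201]
eef_rot: [-0.0, 0.638, 0.77, -0.0]
wrist_force: [-1.6, -0.6, 0.7]
opening: 0.201
```

Emit:
servo_tool([
  [[-0.001, 0.005, 0, 0, -0.6], [-0.001, 0.005, 0, 0, -0.6], [-0.001, 0.005, 0, 0, -0.6], [-0.001, 0.005, 0, 0, -0.6], [-0.001, 0.005, 0, 0, -0.6], [-0.001, 0.005, 0, 0, -0.6], [-0.001, 0.005, 0, 0, -0.6], [0, 0, 0, 0, -0.6]],
])

```text
time_s: 6.3
eef_pos: [0.524, -0.2982, 0.02]
eef_rot: [-0.0, 0.638, 0.77, 0.0]
wrist_force: [-0.2, -0.0, 0.8]
opening: 0.198
```

Run:
```python
from h import *
for n,a in(("top",(370,190,500,290)),("scene",(320,190,460,295))):
    c=camera(n);cv2.imwrite(f"pics/c{n}.png",cv2.resize(c["img"][a[1]:a[3],a[0]:a[2]],None,fx=5,fy=5,interpolation=cv2.INTER_CUBIC))
```

```text
(no output)
```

View pics/ctop.png

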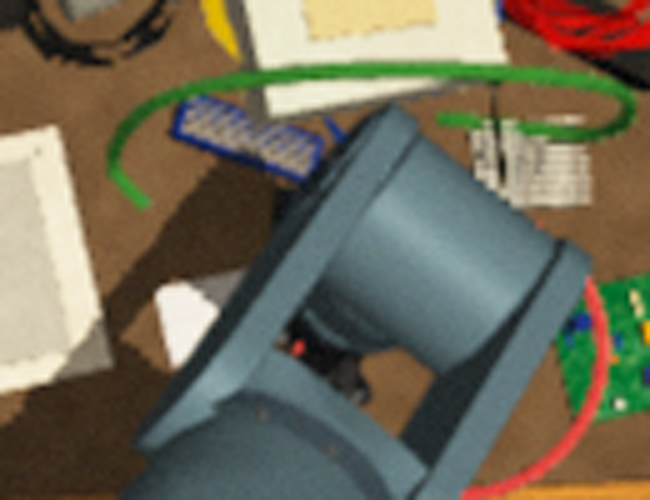

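View pics/cscene.png

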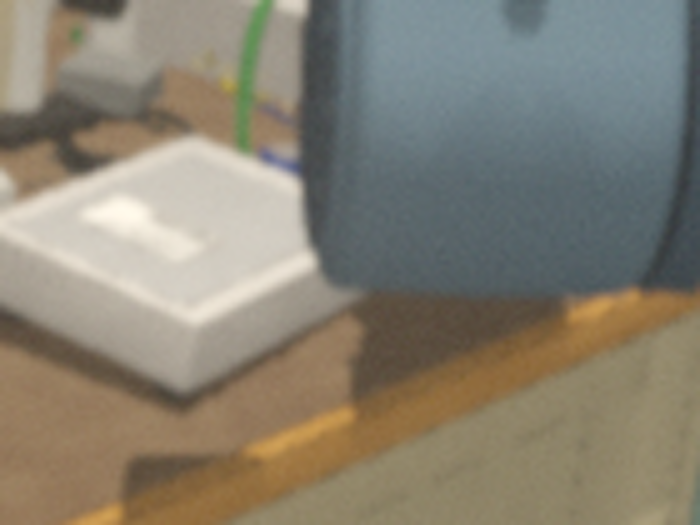

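Run:
```python
from h import *
o=get_obs();e=o["eef_pos"];print(e,o["q"],o["wrist_force"])
c=camera("top")
for p in([e[0],e[1],.006],e,[e[0],e[1],.15],[e[0],e[1],.3]): print(np.round(proj(c,[p]),1))
print([(round(d["conf"],2),np.round(np.array(d["rect"])*[640,480,640,480]).tolist(),d["mask"].sum()) for d in trace(c,"wedge")])
u=cv2.resize(c["img"],None,fx=4,fy=4,interpolation=cv2.INTER_CUBIC)
for p in([e[0],e[1],.006],[e[0],e[1],.15]):
    q=(proj(c,[p])[0]+.5)*4; cv2.circle(u,(int(q[0]),int(q[1])),4,(0,255,0),-1)
q=(proj(c,wpose([.5248,-.291,1.76])(WED))+.5)*4
for k in q: cv2.circle(u,tuple(int(v) for v in k),3,(0,0,255),-1)
cv2.imwrite("pics/d.png",u[200*4:300*4,320*4:510*4])
c=camera("scene");print([(round(d["conf"],2),np.round(np.array(d["rect"])*[640,480,640,480]).tolist(),d["mask"].sum()) for d in trace(c,"wedge")])
```

```text
[ 0.52422267 -0.29907806  0.02015567] [-7.14853449e-01  4.84693603e-01  1.65416202e+00 -1.03806554e-04
  1.00254421e+00 -9.02012396e-01] [0.88404098 0.01990717 1.12261608]
[[425.1 251. ]]
[[426.1 250.6]]
[[435.6 246.8]]
[[449.  241.5]]
[(0.66, [274.0, 256.0, 289.0, 283.0], np.int64(290)), (0.49, [401.0, 242.0, 417.0, 261.0], np.int64(158))]
[(0.59, [300.0, 276.0, 316.0, 289.0], np.int64(250))]
```

View pics/d.png

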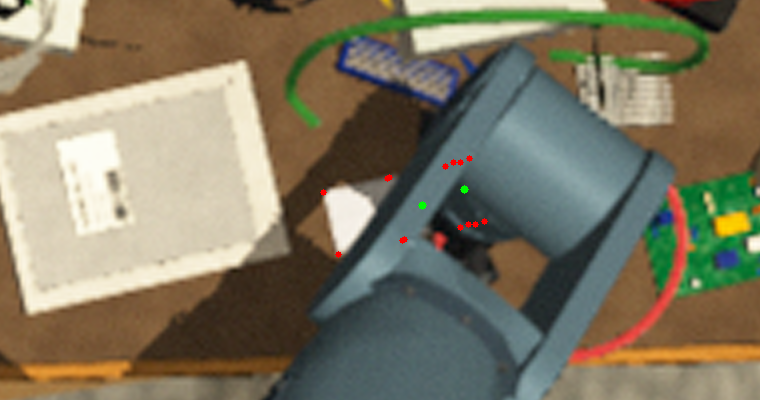

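Emit:
servo_tool([
  [[0.002, -0.01, 0, 0, -0.6], [0.002, -0.01, 0, 0, -0.6], [0.002, -0.01, 0, 0, -0.6], [0.002, -0.01, 0, 0, -0.6], [0.002, -0.01, 0, 0, -0.6], [0.002, -0.01, 0, 0, -0.6], [0.002, -0.01, 0, 0, -0.6], [0, 0, 0, 0, -0.6]],
])

```text
time_s: 7.4
eef_pos: [0.5384, -0.3709, 0.0203]
eef_rot: [0.001, 0.638, 0.77, -0.0]
wrist_force: [0.9, -0.4, -0.2]
opening: 0.202
```

Run:
```python
from h import *
for n,a in(("top",(390,200,520,300)),("scene",(360,190,500,295))):
    c=camera(n);cv2.imwrite(f"pics/e{n}.png",cv2.resize(c["img"][a[1]:a[3],a[0]:a[2]],None,fx=5,fy=5,interpolation=cv2.INTER_CUBIC))
```

```text
(no output)
```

View pics/etop.png

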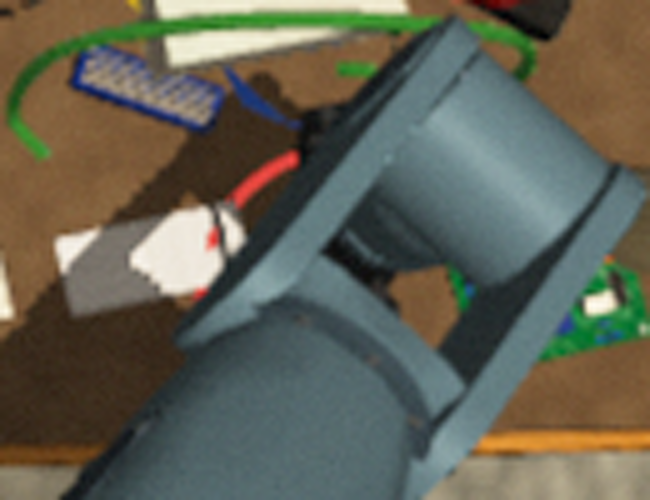

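View pics/escene.png

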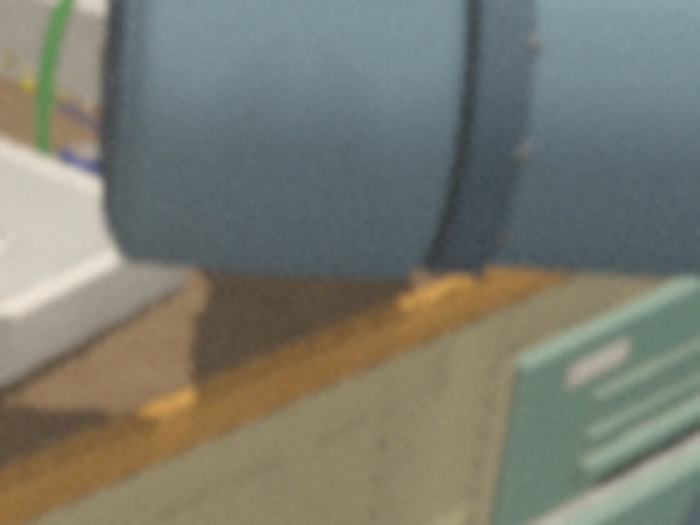

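Emit:
servo_tool([
  [[0, 0, -0.003, 0, -0.6], [0, 0, 0, 0, -0.6], [0, 0, -0.003, 0, -0.6], [0, 0, 0, 0, -0.6], [0, 0, 0, 0, -0.6]],
])

```text
time_s: 8.0
eef_pos: [0.5381, -0.3689, 0.014]
eef_rot: [-0.0, 0.638, 0.77, 0.0]
wrist_force: [-0.2, -0.6, 0.2]
opening: 0.206
```

Run:
```python
from h import *
o=get_obs();print(o["eef_pos"],o["wrist_force"])
c=camera("scene");print(proj(c,[[.223,-.53,.217],o["eef_pos"],[*o["eef_pos"][:2],.15]]))
cv2.imwrite("pics/f.png",c["img"])
```

```text
[ 0.5381167  -0.36887371  0.01395227] [-0.18282949 -0.5750584   0.18267554]
[[566.07047776 177.02837687]
 [425.55326842 223.32262985]
 [430.94531791 181.91521506]]
```

View pics/f.png

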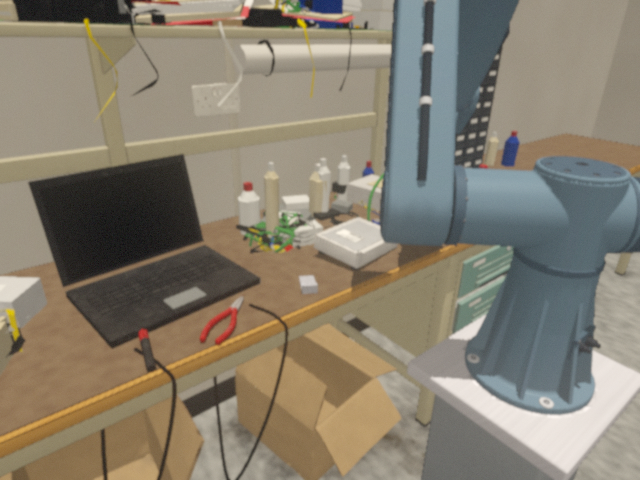

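Run:
```python
from h import *
for n in("top","scene"):
    c=camera(n)
    for p in([0,0,0],[0,0,.2],[0,0,.4],[.223,-.53,.217],[.223,-.53,.3],[.223,-.53,.4]): print(n,p,np.round(proj(c,[p]),1))
a=cv2.imread("pics/scene0.png")[60:180,500:640];cv2.imwrite("pics/g.png",cv2.resize(a,None,fx=5,fy=5,interpolation=cv2.INTER_CUBIC))
cv2.imwrite("pics/g2.png",camera("top")["img"])
```

```text
top [0, 0, 0] [[331.7 431. ]]
top [0, 0, 0.2] [[333.2 452.1]]
top [0, 0, 0.4] [[335.3 480.6]]
top [0.223, -0.53, 0.217] [[537.7 359.2]]
top [0.223, -0.53, 0.3] [[552.1 363.7]]
top [0.223, -0.53, 0.4] [[572.4 370. ]]
scene [0, 0, 0] [[525.4 368.4]]
scene [0, 0, 0.2] [[551.2 274.7]]
scene [0, 0, 0.4] [[583.7 156.8]]
scene [0.223, -0.53, 0.217] [[566.1 177. ]]
scene [0.223, -0.53, 0.3] [[574.2 146.3]]
scene [0.223, -0.53, 0.4] [[584.6 106.6]]
```

View pics/g.png

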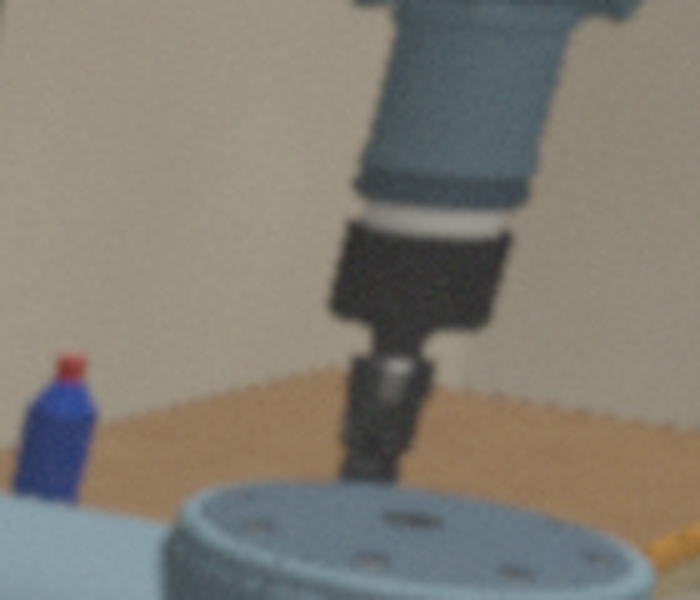

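View pics/g2.png

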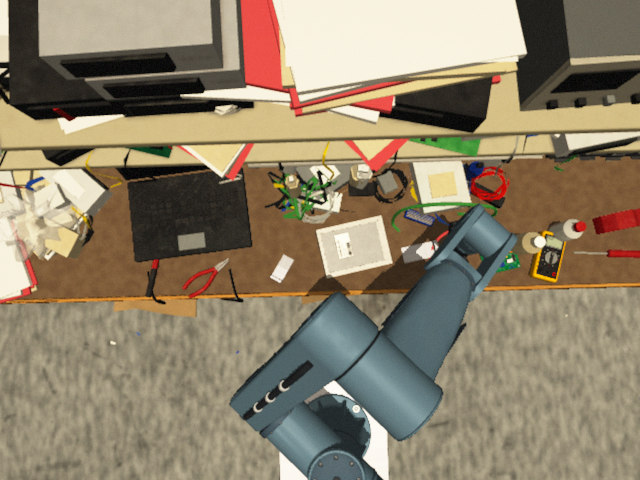

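Emit:
servo_tool([
  [[0, 0, -0.002, 0, -0.6], [0, 0, -0.001, 0, -0.6], [0, 0, -0.001, 0, -0.6], [0, 0, 0, 0, -0.6], [0, 0, 0, 0, -0.6]],
])

```text
time_s: 8.7
eef_pos: [0.5381, -0.3691, 0.01]
eef_rot: [-0.0, 0.638, 0.77, 0.0]
wrist_force: [0.6, 0.5, 1.4]
opening: 0.199
```

Emit:
servo_tool([
  [[0, 0, -0.001, 0, -0.6], [0, 0, -0.001, 0, -0.6], [0, 0, 0, 0, -0.6], [0, 0, 0, 0, -0.6]],
])

```text
time_s: 9.1
eef_pos: [0.5381, -0.3691, 0.008]
eef_rot: [-0.0, 0.638, 0.77, 0.0]
wrist_force: [1.2, 0.1, 0.4]
opening: 0.202
```

Emit:
servo_tool([
  [[0, 0, -0.001, 0, -0.6], [0, 0, -0.001, 0, -0.6], [0, 0, 0, 0, -0.6], [0, 0, 0, 0, -0.6]],
])

```text
time_s: 9.5
eef_pos: [0.5381, -0.3691, 0.006]
eef_rot: [-0.0, 0.638, 0.77, 0.0]
wrist_force: [0.7, 0.7, 0.3]
opening: 0.199
```

Emit:
servo_tool([
  [[0, 0, 0.05, 0, -0.6], [0, 0, 0.05, 0, -0.6], [0, 0, 0.05, 0, -0.6], [0, 0.04, 0.01, 0, -0.6], [0, 0.045, 0, 0, -0.6], [0, 0.045, 0, 0, -0.6], [0, 0.045, 0, 0, -0.6], [0, 0.045, 0, 0, -0.6]],
])

```text
time_s: 10.3
eef_pos: [0.5379, -0.1475, 0.1664]
eef_rot: [0.0, 0.638, 0.77, 0.0]
wrist_force: [0.4, 0.4, 0.5]
opening: 0.201
```

```bash
cat > v.py <<'E'
from h import *
import sys
tag=sys.argv[1]
o=get_obs();print(o["eef_pos"],o["wrist_force"],o["opening"])
e=np.array(o["eef_pos"])
for n in("top","scene"):
    c=camera(n);u=c["img"].copy()
    q=proj(c,[e,e-[0,0,.0],[e[0],e[1],e[2]-.014]]);print(n,q)
    cv2.imwrite(f"pics/{tag}{n}.png",u)
E
python3 v.py h
```

```text
[ 0.53792651 -0.14748357  0.16637492] [0.41473126 0.42331005 0.4968334 ] 0.20131854349061035
top [[381.04288921 242.81226657]
 [381.04288921 242.81226657]
 [380.45927444 243.29481296]]
scene [[379.97695484 190.73956501]
 [379.97695484 190.73956501]
 [379.58673336 195.60954508]]
```

View pics/hscene.png

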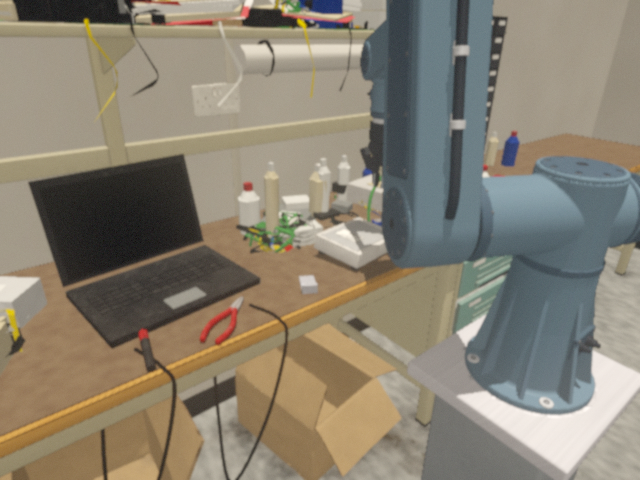

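View pics/htop.png

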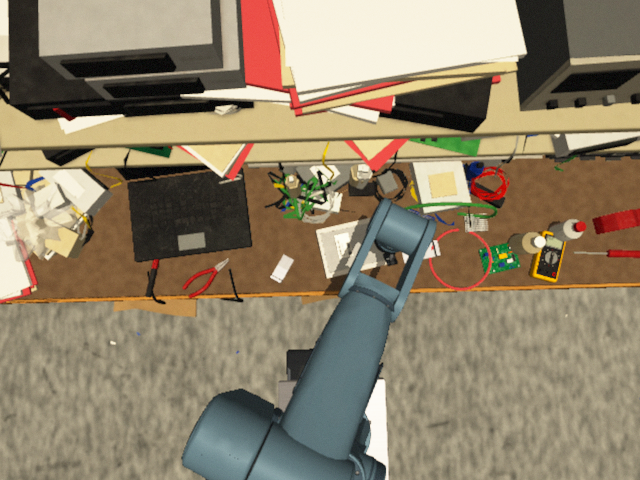

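Emit:
servo_tool([
  [[0, 0.04, 0, 0, -0.6], [0, 0.04, 0, 0, -0.6], [0, 0.04, 0, 0, -0.6], [0, 0, 0, 0, -0.6], [0, 0, 0, 0, -0.6]],
])

```text
time_s: 10.9
eef_pos: [0.5384, -0.029, 0.1663]
eef_rot: [0.0, 0.637, 0.771, -0.0]
wrist_force: [-0.0, -0.8, -0.1]
opening: 0.204
```

```bash
python3 v.py i
python3 - <<'E'
import cv2
a=cv2.imread("pics/iscene.png")[100:260,270:400];cv2.imwrite("pics/i2.png",cv2.resize(a,None,fx=4.5,fy=3.7*1.2,interpolation=cv2.INTER_CUBIC)[:600])
E
```

```text
[ 0.53839638 -0.0289944   0.16627137] [-0.00424567 -0.84256708 -0.12381132] 0.20351218441414015
top [[337.65555699 243.82823445]
 [337.65555699 243.82823445]
 [337.49853424 244.30025992]]
scene [[347.45511163 199.52076098]
 [347.45511163 199.52076098]
 [347.21052674 204.63215884]]
```

View pics/iscene.png

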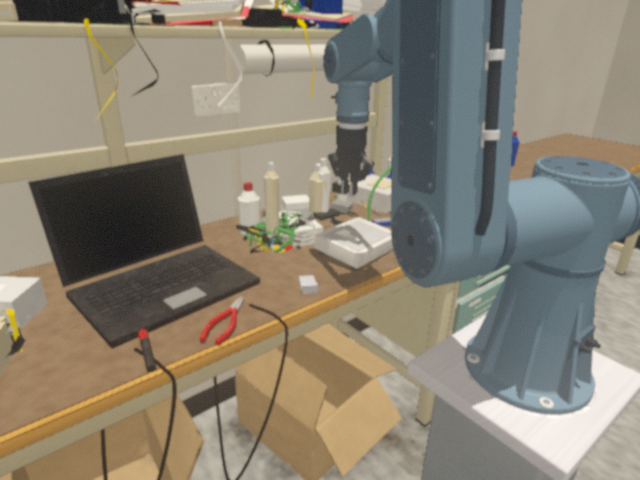

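View pics/i2.png

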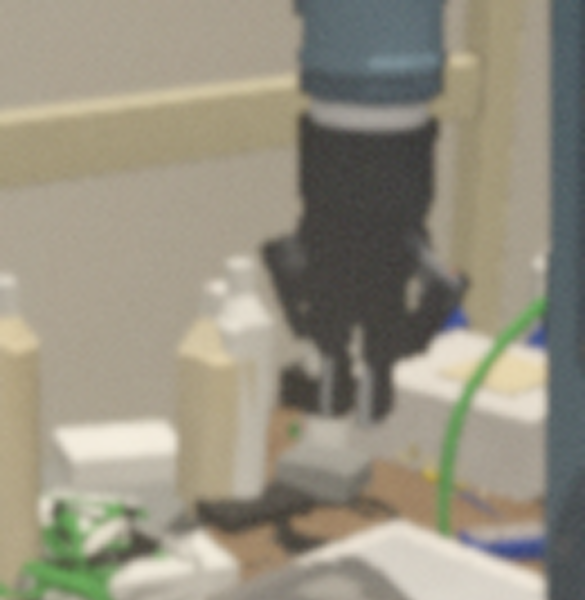

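The wedge has not moved. The scene picture shows the fingertips at about (348,194), but the reported TCP projects to row 199.5. The real tips are therefore some 25 mm higher than I assumed, and they passed over the 30 mm heel. I'll calibrate by touching free bench.

Emit:
servo_tool([
  [[0, 0.05, 0, 0, -0.6], [0, 0.05, 0, 0, -0.6], [0, 0.05, 0, 0, -0.6], [0, 0, -0.04, 0, -0.6], [0, 0, -0.04, 0, -0.6], [0, 0, -0.04, 0, -0.6], [0, 0, -0.02, 0, -0.6], [0, 0, -0.01, 0, -0.6]],
])

```text
time_s: 11.8
eef_pos: [0.5368, 0.1194, 0.0135]
eef_rot: [-0.002, 0.639, 0.769, -0.001]
wrist_force: [0.0, -0.1, 0.4]
opening: 0.202
```

```bash
python3 v.py j
python3 - <<'E'
import cv2
a=cv2.imread("pics/jscene.png")[180:300,250:380];cv2.imwrite("pics/j2.png",cv2.resize(a,None,fx=5,fy=5,interpolation=cv2.INTER_CUBIC)[:600])
E
```

```text
[0.53683422 0.11937848 0.0134633 ] [ 0.03577745 -0.12082772  0.39112062] 0.20229441573768933
top [[287.20215334 250.36527683]
 [287.20215334 250.36527683]
 [287.50736611 250.7332667 ]]
scene [[301.33885403 268.72521352]
 [301.33885403 268.72521352]
 [301.3332837  273.56746359]]
```

View pics/j2.png

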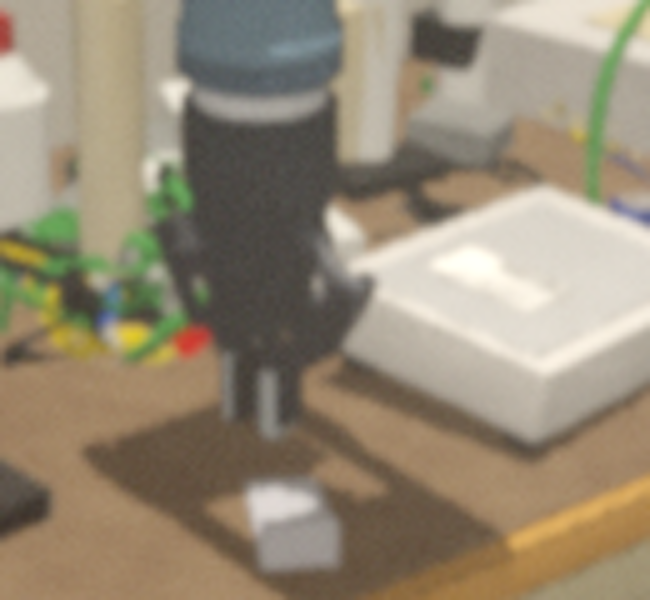

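View pics/jtop.png

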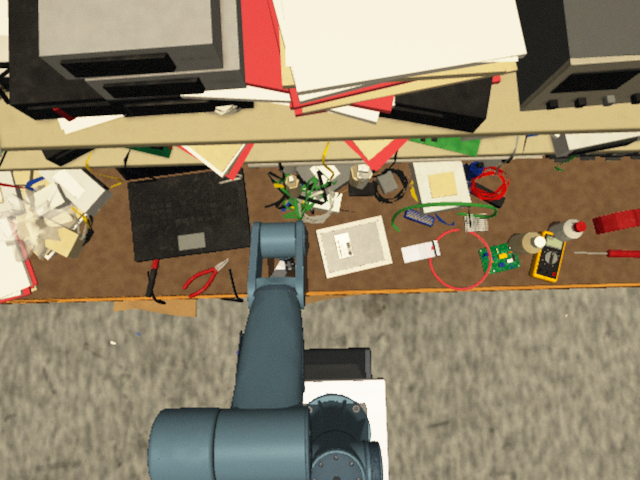

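Emit:
servo_tool([
  [[0, 0, -0.005, 0, -0.6], [0, 0, -0.003, 0, -0.6], [0, 0, -0.002, 0, -0.6], [0, 0, -0.002, 0, -0.6], [0, 0, 0, 0, -0.6]],
])

```text
time_s: 12.4
eef_pos: [0.5382, 0.121, 0.0042]
eef_rot: [0.0, 0.638, 0.77, 0.0]
wrist_force: [0.1, -0.3, 0.3]
opening: 0.2
```

Emit:
servo_tool([
  [[0, 0, -0.002, 0, -0.6], [0, 0, -0.002, 0, -0.6], [0, 0, -0.002, 0, -0.6], [0, 0, 0, 0, -0.6]],
])

```text
time_s: 12.8
eef_pos: [0.5379, 0.1209, -0.0023]
eef_rot: [-0.0, 0.638, 0.77, -0.0]
wrist_force: [-0.0, -0.6, 0.2]
opening: 0.201
```

Emit:
servo_tool([
  [[0, 0, -0.002, 0, -0.6], [0, 0, -0.002, 0, -0.6], [0, 0, 0, 0, -0.6]],
])

```text
time_s: 13.1
eef_pos: [0.5379, 0.1209, -0.0063]
eef_rot: [-0.0, 0.638, 0.77, -0.0]
wrist_force: [-0.0, 0.8, 0.6]
opening: 0.199
```

Emit:
servo_tool([
  [[0, 0, -0.002, 0, -0.6], [0, 0, -0.002, 0, -0.6], [0, 0, 0, 0, -0.6]],
])

```text
time_s: 13.4
eef_pos: [0.5379, 0.1209, -0.0103]
eef_rot: [-0.0, 0.638, 0.77, -0.0]
wrist_force: [-0.4, -0.1, -0.2]
opening: 0.199
```

Emit:
servo_tool([
  [[0, 0, -0.002, 0, -0.6], [0, 0, -0.002, 0, -0.6], [0, 0, 0, 0, -0.6]],
])

```text
time_s: 13.7
eef_pos: [0.5386, 0.1209, -0.0123]
eef_rot: [0.0, 0.638, 0.77, -0.0]
wrist_force: [-5.0, -0.3, 15.0]
opening: 0.201
```

```bash
python3 v.py k
python3 - <<'E'
import cv2
a=cv2.imread("pics/kscene.png")[180:300,250:380];cv2.imwrite("pics/k2.png",cv2.resize(a,None,fx=5,fy=5,interpolation=cv2.INTER_CUBIC)[:600])
E
```

```text
[ 0.53864387  0.12092964 -0.01229684] [-4.95915618 -0.27272799 15.0445068 ] 0.20125428790969116
top [[287.24503974 250.46618362]
 [287.24503974 250.46618362]
 [287.54494567 250.82734637]]
scene [[300.41457095 277.494526  ]
 [300.41457095 277.494526  ]
 [300.4138904  282.24281054]]
```

View pics/k2.png

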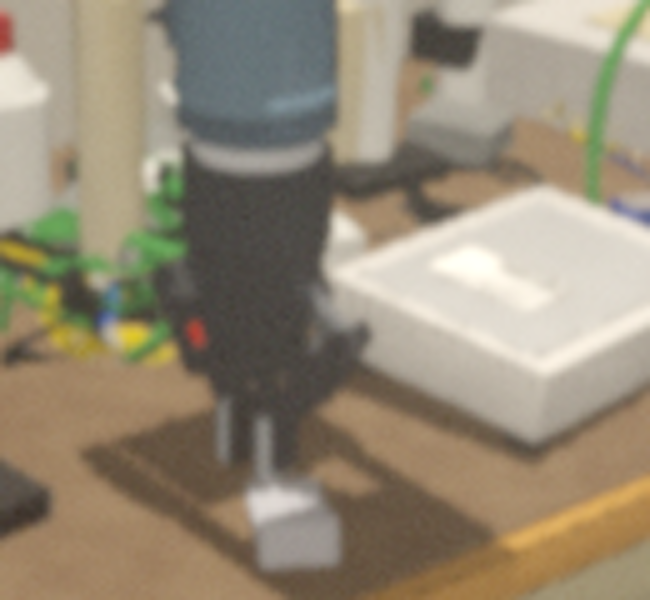

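Run:
```python
from h import *
c=camera("scene");t=camera("top")
for z in(0,.003): print(atz(c,250+225/5,180+462/5,z),atz(c,250+268/5,180+480/5,z),atz(c,250+247/5,180+471/5,z))
u=cv2.resize(t["img"][225:300,245:345],None,fx=7,fy=7,interpolation=cv2.INTER_CUBIC);cv2.imwrite("pics/l.png",u)
```

```text
[0.55055439 0.12921594 0.        ] [0.52277155 0.12275843 0.        ] [0.53641637 0.12576365 0.        ]
[0.54623746 0.1323216  0.003     ] [0.51860261 0.12589849 0.003     ] [0.53217475 0.1288877  0.003     ]
```

View pics/l.png

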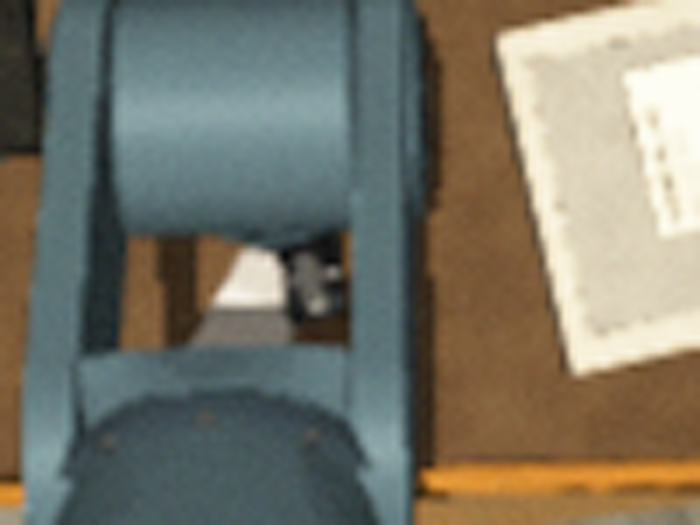

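Emit:
servo_tool([
  [[0, 0, 0.03, 0, -0.6], [0, 0, 0.04, 0, -0.6], [0, 0, 0.04, 0, -0.6], [0, -0.045, 0.02, 0, -0.6], [0, -0.045, 0, 0, -0.6], [0, -0.045, 0, 0, -0.6], [0, -0.045, 0, 0, -0.6], [0, -0.045, 0, 0, -0.6]],
])

```text
time_s: 14.7
eef_pos: [0.538, -0.1058, 0.1163]
eef_rot: [0.0, 0.638, 0.77, 0.0]
wrist_force: [1.0, -0.3, -0.3]
opening: 0.196
```

Emit:
servo_tool([
  [[0, -0.045, 0, 0, -0.6], [0, -0.045, 0, 0, -0.6], [0, -0.045, 0, 0, -0.6], [0, -0.045, 0, 0, -0.6], [0, -0.045, 0, 0, -0.6], [0, -0.04, 0, 0, -0.6], [0, 0, 0, 0, -0.6], [0, 0, 0, 0, -0.6]],
])

```text
time_s: 15.5
eef_pos: [0.5376, -0.3697, 0.1155]
eef_rot: [-0.0, 0.639, 0.769, 0.0]
wrist_force: [-0.1, -0.7, -0.4]
opening: 0.2
```

Emit:
servo_tool([
  [[0, 0, -0.04, 0, -0.6], [0, 0, -0.04, 0, -0.6], [0, 0, -0.02, 0, -0.6], [0, 0, -0.01, 0, -0.6], [0, 0, -0.006, 0, -0.6], [0, 0, -0.005, 0, -0.6], [0, 0, 0, 0, -0.6], [0, 0, 0, 0, -0.6]],
])

```text
time_s: 16.3
eef_pos: [0.5389, -0.3696, -0.0037]
eef_rot: [0.001, 0.638, 0.77, -0.0]
wrist_force: [0.7, -0.3, -0.6]
opening: 0.202
```

Emit:
servo_tool([
  [[-0.001, 0.005, 0, 0, -0.6], [-0.001, 0.005, 0, 0, -0.6], [-0.001, 0.005, 0, 0, -0.6], [-0.001, 0.005, 0, 0, -0.6], [-0.0006, 0.003, 0, 0, -0.6], [-0.0006, 0.003, 0, 0, -0.6], [-0.0006, 0.003, 0, 0, -0.6], [-0.0006, 0.003, 0, 0, -0.6]],
])

```text
time_s: 17.1
eef_pos: [0.5318, -0.3371, -0.0049]
eef_rot: [0.0, 0.638, 0.77, -0.0]
wrist_force: [0.5, -1.8, 0.4]
opening: 0.204
```

```bash
cat > w.py <<'E'
from h import *
import sys
o=get_obs();print(o["eef_pos"],o["wrist_force"])
c=camera("top");a=(310,200,460,300)
print([(round(d["conf"],2),np.round(np.array(d["rect"])*[640,480,640,480],1).tolist()) for d in trace(c,"wedge")])
cv2.imwrite(f"pics/{sys.argv[1]}.png",cv2.resize(c["img"][a[1]:a[3],a[0]:a[2]],None,fx=5,fy=5,interpolation=cv2.INTER_CUBIC))
E
python3 w.py m
```

```text
[ 0.53177283 -0.33707852 -0.00489137] [ 0.48848032 -1.84807608  0.44386516]
[(0.88, [400.5, 239.5, 426.4, 257.4]), (0.85, [270.2, 256.8, 293.1, 281.7]), (0.58, [468.7, 212.8, 487.8, 225.3])]
```

View pics/m.png

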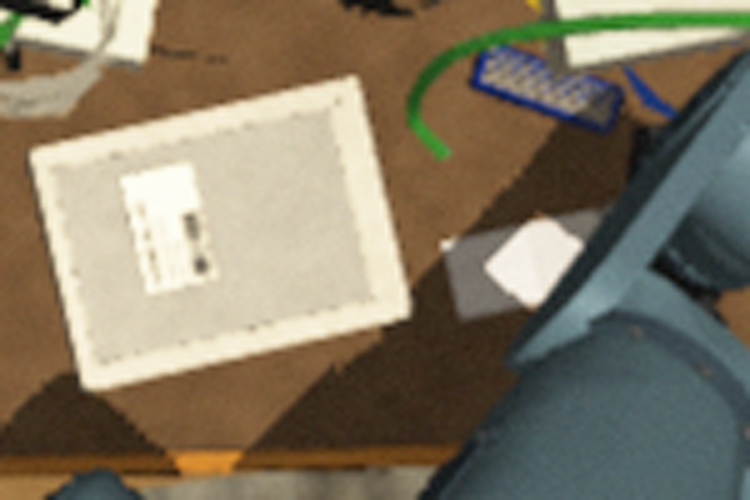

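Emit:
servo_tool([
  [[-0.001, 0.005, 0, 0, -0.6], [-0.001, 0.005, 0, 0, -0.6], [-0.001, 0.005, 0, 0, -0.6], [-0.001, 0.005, 0, 0, -0.6], [-0.001, 0.005, 0, 0, -0.6], [-0.001, 0.005, 0, 0, -0.6], [-0.001, 0.005, 0, 0, -0.6], [-0.001, 0.005, 0, 0, -0.6]],
])

```text
time_s: 18.0
eef_pos: [0.5237, -0.2967, -0.0048]
eef_rot: [0.0, 0.638, 0.77, -0.0]
wrist_force: [0.1, -1.7, 1.3]
opening: 0.2
```

```bash
python3 w.py n
```

```text
[ 0.52374582 -0.29671649 -0.00483719] [ 0.09812762 -1.71044053  1.34655511]
[(0.66, [270.8, 254.2, 291.2, 283.0]), (0.54, [389.4, 242.5, 413.3, 263.4])]
```

View pics/n.png

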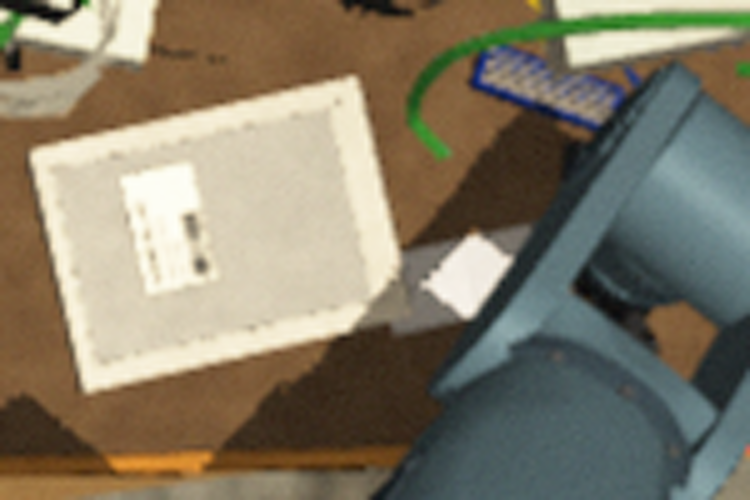

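Emit:
servo_tool([
  [[-0.001, 0.005, 0, 0, -0.6], [-0.001, 0.005, 0, 0, -0.6], [-0.0008, 0.004, 0, 0, -0.6], [-0.0008, 0.004, 0, 0, -0.6], [-0.0008, 0.004, 0, 0, -0.6], [-0.0008, 0.004, 0, 0, -0.6]],
])

```text
time_s: 18.7
eef_pos: [0.5184, -0.2707, -0.005]
eef_rot: [-0.0, 0.638, 0.77, -0.0]
wrist_force: [0.7, -3.4, -0.5]
opening: 0.203
```

```bash
python3 w.py o
```

```text
[ 0.51840971 -0.27070158 -0.00499338] [ 0.73142104 -3.35674893 -0.52996461]
[(0.69, [269.0, 254.5, 290.0, 285.4]), (0.68, [379.3, 244.0, 403.8, 265.7])]
```

View pics/o.png

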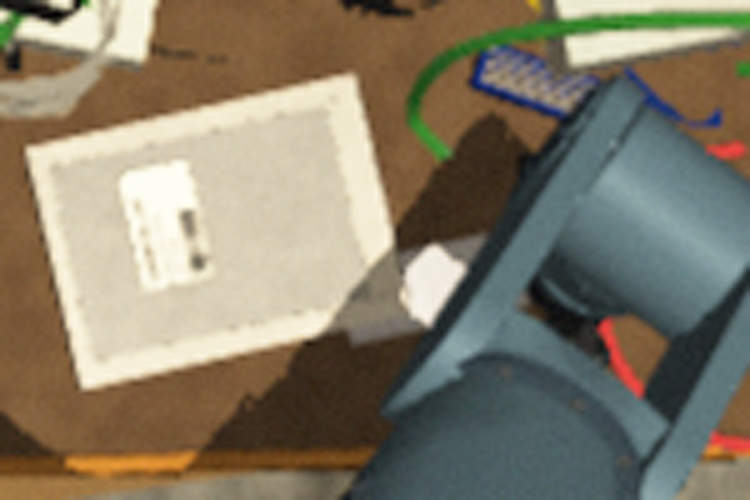

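Emit:
servo_tool([
  [[-0.0008, 0.004, 0, 0, -0.6], [-0.0008, 0.004, 0, 0, -0.6], [-0.0008, 0.004, 0, 0, -0.6], [-0.0008, 0.004, 0, 0, -0.6], [-0.0008, 0.004, 0, 0, -0.6], [-0.0008, 0.004, 0, 0, -0.6]],
])

```text
time_s: 19.4
eef_pos: [0.5136, -0.2467, -0.005]
eef_rot: [-0.0, 0.638, 0.77, -0.0]
wrist_force: [0.4, -2.2, -1.5]
opening: 0.202
```

```bash
cat > x.py <<'E'
from h import *
import sys
o=get_obs();e=o["eef_pos"];print(e,o["wrist_force"])
c=camera("top");s=camera("scene")
u=np.array([np.cos(1.76),np.sin(1.76)]);d=np.array(e[:2])-[.5248,-.291];al=d@u;print("disp",al+.056)
a=(310,200,460,300)
for n,cc,a in(("t",c,(310,200,460,300)),("s",s,(300,190,450,290))):
    cv2.imwrite(f"pics/{sys.argv[1]}{n}.png",cv2.resize(cc["img"][a[1]:a[3],a[0]:a[2]],None,fx=5,fy=5,interpolation=cv2.INTER_CUBIC))
mt=pickmask(c,"instrument",(354,246));ms=pickmask(s,"instrument",(357,242))
v=[]
if mt is not None:v.append((c,mt))
if ms is not None and len(sys.argv)>2:v.append((s,ms))
for tl in(0,.03,.06,.09):
    r=fit(lambda c,p:silins(c,p,tl),v,[.545,-.076,.2]);f=ipose(r[0],tl)(np.array([[-.055,-.082,.008]]))[0][:2]
    w=np.array([.5248,-.291])+(al+.056)*u;q=f-w
    print(tl,np.round(r[0],4),round(r[1],4),"foot in wedge",q@u,q@[-u[1],u[0]])
E
python3 x.py p
```

```text
[ 0.51364575 -0.24668738 -0.00495932] [ 0.36888517 -2.20288079 -1.48062396]
disp 0.10161969013015734
0 [ 0.5452 -0.0766  0.1971] 0.0273 foot in wedge 0.0226937359723196 -0.006058245528016063
0.03 [ 0.5463 -0.0761  0.1958] 0.0258 foot in wedge 0.022922517063268238 -0.0068667211714384495
0.06 [ 0.5469 -0.0751  0.1932] 0.0261 foot in wedge 0.023841341010275418 -0.007397277205998308
0.09 [ 0.5482 -0.0744  0.1979] 0.0261 foot in wedge 0.02403498433057358 -0.009104413836739544
```

View pics/pt.png

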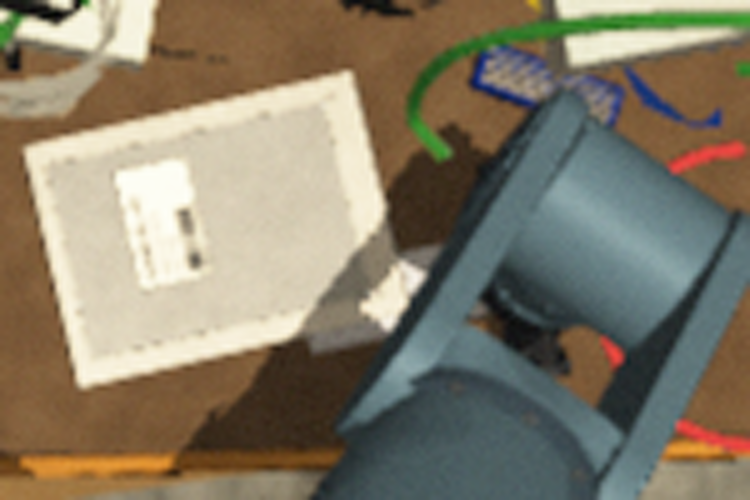

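View pics/ps.png

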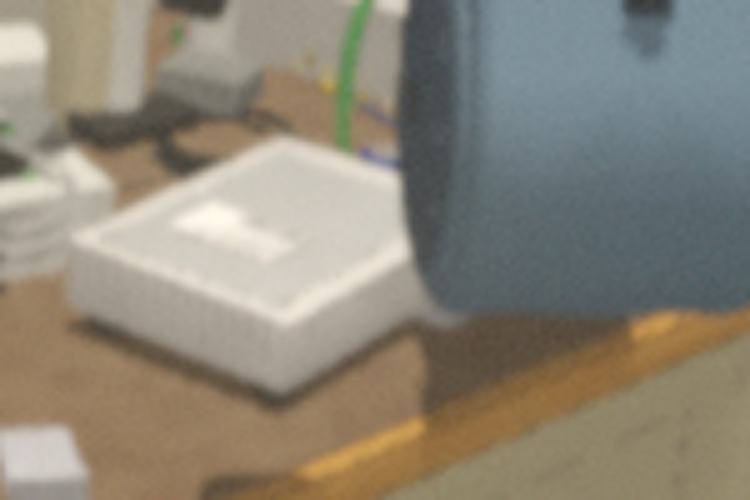

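Emit:
servo_tool([
  [[-0.0008, 0.004, 0, 0, -0.6], [-0.0008, 0.004, 0, 0, -0.6], [-0.0008, 0.004, 0, 0, -0.6], [-0.0008, 0.004, 0, 0, -0.6], [-0.0008, 0.004, 0, 0, -0.6], [0, 0, 0, 0, -0.6]],
])

```text
time_s: 20.2
eef_pos: [0.5096, -0.2262, -0.0049]
eef_rot: [-0.0, 0.638, 0.77, 0.0]
wrist_force: [-0.1, -0.4, -1.1]
opening: 0.201
```

```bash
python3 x.py q
```

```text
[ 0.50956521 -0.22619078 -0.00491541] [-0.13679583 -0.4415763  -1.06750123]
disp 0.12251796451694227
0 [ 0.5458 -0.0755  0.2057] 0.0356 foot in wedge 0.002302824939017202 -0.007470702552530848
0.03 [ 0.5465 -0.0751  0.2112] 0.0356 foot in wedge 0.002166424701452477 -0.008576597155373076
0.06 [ 0.5473 -0.0744  0.2062] 0.0352 foot in wedge 0.002825409707726159 -0.008998729519072955
0.09 [ 0.5485 -0.0737  0.2124] 0.0339 foot in wedge 0.0029677780876447694 -0.0107886055224449
```

View pics/qt.png

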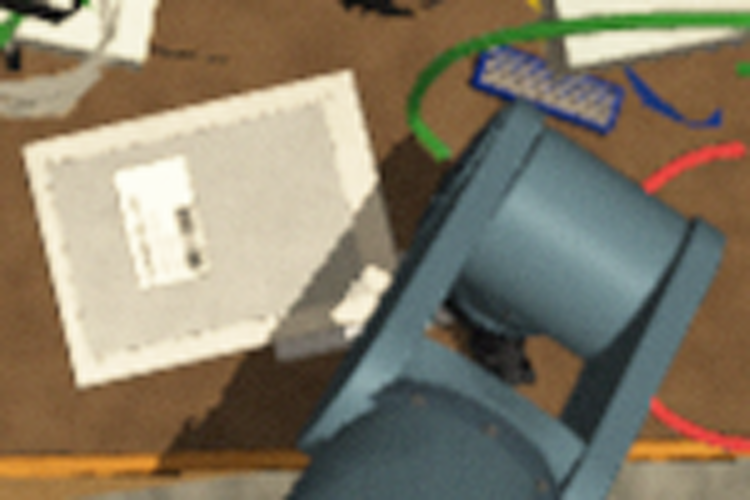

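Emit:
servo_tool([
  [[-0.0004, 0.002, 0, 0, -0.6], [-0.0006, 0.003, 0, 0, -0.6], [0, 0, 0, 0, -0.6], [0.002, -0.01, 0, 0, -0.6], [0.004, -0.02, 0, 0, -0.6], [0, 0, 0.04, 0, -1], [0, 0, 0.05, 0, -1], [0, 0, 0.05, 0, -1]],
])

```text
time_s: 21.2
eef_pos: [0.5141, -0.2523, 0.1359]
eef_rot: [-0.001, 0.638, 0.77, 0.0]
wrist_force: [0.7, -0.6, -0.5]
opening: -0.007
```

Emit:
servo_tool([
  [[0, -0.03, 0, 0, -1], [0, -0.04, 0, 0, -1], [0, -0.05, 0, 0, -1], [0, -0.05, 0, 0, -1], [0, 0, 0, 0, -1]],
])

```text
time_s: 21.7
eef_pos: [0.5134, -0.4291, 0.1351]
eef_rot: [0.001, 0.64, 0.768, -0.001]
wrist_force: [-0.6, -0.1, -0.3]
opening: -0.001
```

```bash
python3 x.py r both
python3 - <<'E'
from h import *
c=camera("top")
for th in("heel","wedge"): print(th,[(round(d["conf"],2),np.round([d["centre"][1]*640,d["centre"][0]*480],1).tolist()) for d in pinpoint(c,th)][:3])
E
```

```text
[ 0.5134366  -0.42905741  0.13506771] [-0.62949452 -0.13986286 -0.30024058]
disp -0.07745649112623917
0 [ 0.5453 -0.0745  0.1971] 0.138 foot in wedge 0.2037786803382148 -0.006545775104777608
0.03 [ 0.5461 -0.0745  0.2007] 0.1417 foot in wedge 0.20331184593665347 -0.007365677622285044
0.06 [ 0.5477 -0.0741  0.201 ] 0.1562 foot in wedge 0.20333285613498475 -0.008978054875289406
0.09 [ 0.5484 -0.0737  0.2082] 0.17 foot in wedge 0.20322024440830347 -0.010353592185978975
heel [(0.72, [400.8, 256.2]), (0.57, [275.6, 280.2])]
wedge [(0.64, [381.7, 258.9]), (0.58, [280.1, 272.3])]
```

View pics/rt.png

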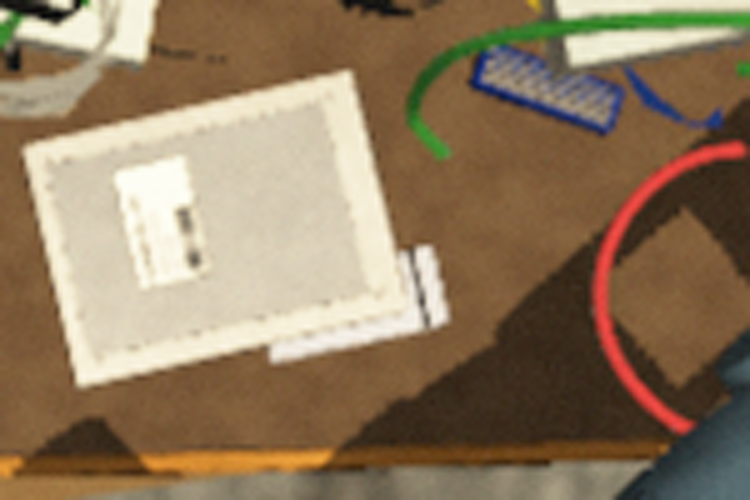

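View pics/rs.png

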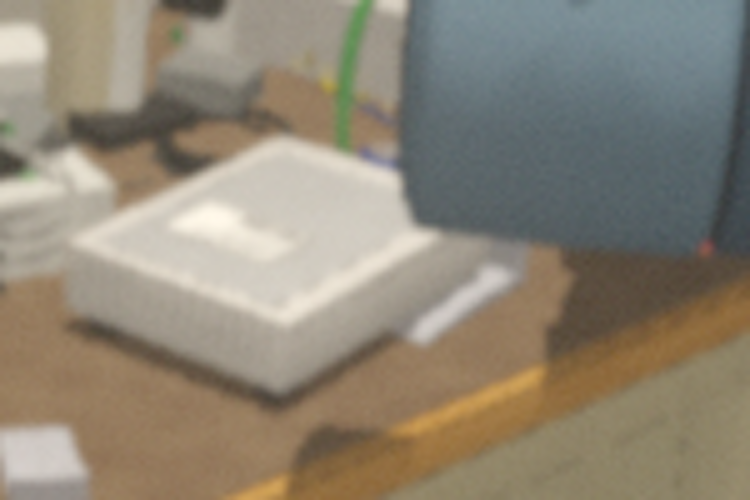

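Run:
```python
from h import *
c=camera("top")
H=np.array([atz(c,u-.5,v-.5,.03) for u,v in((396.4,249),(399.6,264.4))]);T=atz(c,363.5,271.9,.0015)
print(H,T)
d=T-H[1];th=np.arctan2(d[1],d[0]);print("yaw",th,np.linalg.norm(d[:2]),"heelyaw",np.arctan2(*(H[0]-H[1])[[1,0]])+np.pi/2)
f=ipose([.5453,-.0745,.2],.0)(np.array([[-.055,-.082,.008],[-.055,-.082,.054]]))
for th in(th,1.77):
    u=np.array([np.cos(th),np.sin(th)]);v=np.array([-u[1],u[0]])
    for w in(H.mean(0)[:2]+.045*u,H[1,:2]+.045*u-.024*v,T[:2]-.062*u-.024*v):
        q=f[0,:2]-w;print(w,q@u,q@v)
print(f)
```

```text
[[ 0.53220682 -0.20734326  0.03      ]
 [ 0.48587798 -0.21491401  0.03      ]] [ 0.46591419 -0.11036102  0.0015    ]
yaw 1.7594694855157205 0.10644190924604825 heelyaw 1.7327777887042046
[ 0.50060239 -0.16692721] -0.00021400683585525863 -0.0071719684865658865
[ 0.50101207 -0.16621124] -0.0008404311796307595 -0.006635279061536845
[ 0.50111674 -0.16675943] -0.00028234042567905235 -0.006635279061536873
[ 0.5001374  -0.16701853] -0.00029201313335331584 -0.00764318166752963
[ 0.50049837 -0.16605457] -0.0011654789101575706 -0.007098594862201094
[ 0.50170868 -0.16638561] -0.0006014864467310192 -0.005977727511240242
[[ 0.50768722 -0.16579227  0.008     ]
 [ 0.50768722 -0.16579227  0.054     ]]
```

Emit:
servo_tool([
  [[-0.001, 0.04, 0, 0, -1], [-0.001, 0.045, 0, 0, -1], [-0.001, 0.045, 0, 0, -1], [-0.001, 0.045, 0, 0, -1], [-0.001, 0.045, 0, 0, -1], [-0.001, 0.044, 0, 0, -1], [0, 0, 0, 0, -1], [0, 0, 0, 0, -1]],
])

```text
time_s: 22.9
eef_pos: [0.5091, -0.1568, 0.1356]
eef_rot: [0.001, 0.637, 0.771, -0.0]
wrist_force: [0.1, -1.1, -0.7]
opening: 0.003
```

Emit:
servo_tool([
  [[-0.001, -0.009, -0.03, 0, -1], [0, 0, -0.03, 0, -1], [0, 0, -0.015, 0, -1], [0, 0, -0.005, 0, -1], [0, 0, 0, 0, -1], [0, 0, 0, 0, -1]],
])

```text
time_s: 23.5
eef_pos: [0.5085, -0.1681, 0.0561]
eef_rot: [0.001, 0.638, 0.77, 0.0]
wrist_force: [-0.2, -0.5, -0.4]
opening: 0.002
```

```bash
python3 v.py s
python3 - <<'E'
import cv2
a=cv2.imread("pics/sscene.png")[150:270,300:430];cv2.imwrite("pics/s2.png",cv2.resize(a,None,fx=5,fy=5,interpolation=cv2.INTER_CUBIC)[:600])
E
```

```text
[ 0.50854559 -0.16812183  0.05606985] [-0.23459015 -0.5011624  -0.38928415] 0.0023178239309239175
top [[384.151375   256.13775757]
 [384.151375   256.13775757]
 [383.5801229  256.46477425]]
scene [[389.66487277 229.50719039]
 [389.66487277 229.50719039]
 [389.24067739 234.04336412]]
```

View pics/s2.png

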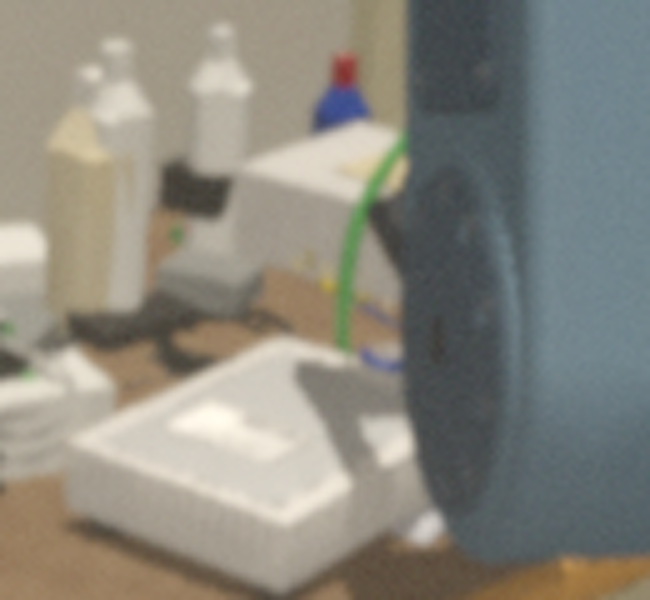

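Emit:
servo_tool([
  [[0, 0, -0.003, 0, -1], [0, 0, -0.002, 0, -1], [0, 0, -0.002, 0, -1], [0, 0, -0.001, 0, -1], [0, 0, 0, 0, -1]],
])

```text
time_s: 24.1
eef_pos: [0.5076, -0.167, 0.0468]
eef_rot: [-0.0, 0.638, 0.77, -0.0]
wrist_force: [-0.8, -0.2, -0.4]
opening: 0.0
```

Emit:
servo_tool([
  [[0, 0, -0.001, 0, -1], [0, 0, -0.001, 0, -1], [0, 0, 0, 0, -1]],
])

```text
time_s: 24.4
eef_pos: [0.5077, -0.167, 0.0449]
eef_rot: [-0.0, 0.638, 0.77, -0.0]
wrist_force: [-1.0, 0.2, -0.0]
opening: 0.0
```

Emit:
servo_tool([
  [[0, 0, -0.001, 0, -1], [0, 0, 0, 0, -1], [0, 0, 0, 0, -1]],
])

```text
time_s: 24.7
eef_pos: [0.5078, -0.1671, 0.0441]
eef_rot: [-0.0, 0.638, 0.77, -0.0]
wrist_force: [0.2, -0.2, -0.4]
opening: -0.005
```

Emit:
servo_tool([
  [[0, 0, -0.001, 0, -1], [0, 0, 0, 0, -1], [0, 0, 0, 0, -1]],
])

```text
time_s: 25.0
eef_pos: [0.5077, -0.1671, 0.043]
eef_rot: [-0.0, 0.638, 0.77, -0.0]
wrist_force: [-0.3, 1.2, 1.5]
opening: -0.002
```

Emit:
servo_tool([
  [[0, 0, -0.001, 0, -1], [0, 0, 0, 0, -1], [0, 0, 0, 0, -1]],
])

```text
time_s: 25.3
eef_pos: [0.5078, -0.1671, 0.0421]
eef_rot: [-0.0, 0.638, 0.77, -0.0]
wrist_force: [-0.9, 0.3, -0.2]
opening: 0.002
```

Emit:
servo_tool([
  [[0, 0, -0.001, 0, -1], [0, 0, 0, 0, -1], [0, 0, 0, 0, -1]],
])

```text
time_s: 25.6
eef_pos: [0.5079, -0.1672, 0.0412]
eef_rot: [0.0, 0.638, 0.77, 0.0]
wrist_force: [0.3, 0.1, 1.2]
opening: -0.001
```

Emit:
servo_tool([
  [[0, 0, -0.001, 0, -1], [0, 0, 0, 0, -1], [0, 0, 0, 0, -1]],
])

```text
time_s: 25.9
eef_pos: [0.5079, -0.1673, 0.041]
eef_rot: [0.0, 0.638, 0.77, -0.0]
wrist_force: [-3.0, 0.9, 9.1]
opening: 0.004
```

Emit:
servo_tool([
  [[0, 0, -0.0005, 0, -1], [0, 0, 0, 0, -1], [0, 0, 0, 0, -1], [0, 0, 0, 0, -1], [0, 0, 0, 0, -1]],
])

```text
time_s: 26.4
eef_pos: [0.5079, -0.1673, 0.0409]
eef_rot: [0.0, 0.638, 0.77, -0.0]
wrist_force: [-4.6, 1.9, 12.5]
opening: -0.002
```

```bash
python3 x.py u both
```

```text
[ 0.50788902 -0.16729091  0.04092796] [-4.61989859  1.92609087 12.4840054 ]
disp 0.1806819833263922
0 [ 0.5458 -0.0742  0.2097] 0.4511 foot in wedge -0.05476441446686701 -0.008102764253677596
0.03 [ 0.5467 -0.0738  0.2189] 0.4509 foot in wedge -0.05522099557345361 -0.009703001190812542
0.06 [ 0.5482 -0.0719  0.227 ] 0.4596 foot in wedge -0.054100175987406275 -0.012063677608269641
0.09 [ 0.5484 -0.0694  0.2341] 0.4769 foot in wedge -0.05207149019323445 -0.013277040217477862
```

View pics/us.png

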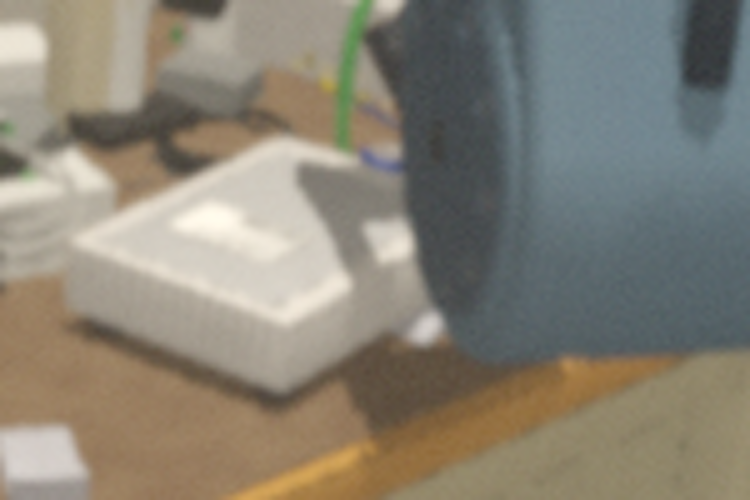

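It stands firm under 12.5 N with no tilt visible in the scene picture. I lift off and move clear.

Emit:
servo_tool([
  [[0, 0, 0.005, 0, -1], [0, 0, 0.02, 0, -1], [0, 0, 0.04, 0, -1], [0, 0, 0.05, 0, -1], [0, -0.04, 0.02, 0, -1], [0, -0.05, 0, 0, -1], [0, -0.05, 0, 0, -1], [0, -0.05, 0, 0, -1]],
])

```text
time_s: 27.4
eef_pos: [0.5077, -0.3588, 0.175]
eef_rot: [0.0, 0.638, 0.77, 0.0]
wrist_force: [0.5, 0.3, 0.4]
opening: -0.002
```

Emit:
servo_tool([
  [[-0.03, -0.05, 0, 0, -1], [-0.04, -0.04, 0, 0, -1], [-0.04, -0.04, 0, 0, -1], [0, 0, 0, 0, -1], [0, 0, 0, 0, -1]],
])

```text
time_s: 27.9
eef_pos: [0.4103, -0.4714, 0.1743]
eef_rot: [-0.0, 0.639, 0.769, 0.0]
wrist_force: [0.6, -0.2, 0.5]
opening: 0.003
```

```bash
python3 x.py z both
```

```text
[ 0.41027361 -0.47143866  0.17427366] [ 0.58272511 -0.24859732  0.54794959]
disp -0.09967884889311976
0 [ 0.5453 -0.0757  0.1965] 0.0599 foot in wedge 0.22482623770125196 -0.006256096316715269
0.03 [ 0.5459 -0.0748  0.2018] 0.0691 foot in wedge 0.2252679365338135 -0.007230830919244287
0.06 [ 0.5471 -0.0741  0.2033] 0.0927 foot in wedge 0.22554944643866645 -0.008549954199063181
0.09 [ 0.5475 -0.0732  0.2031] 0.1216 foot in wedge 0.22641165816867992 -0.009122574997548096
```

View pics/zt.png

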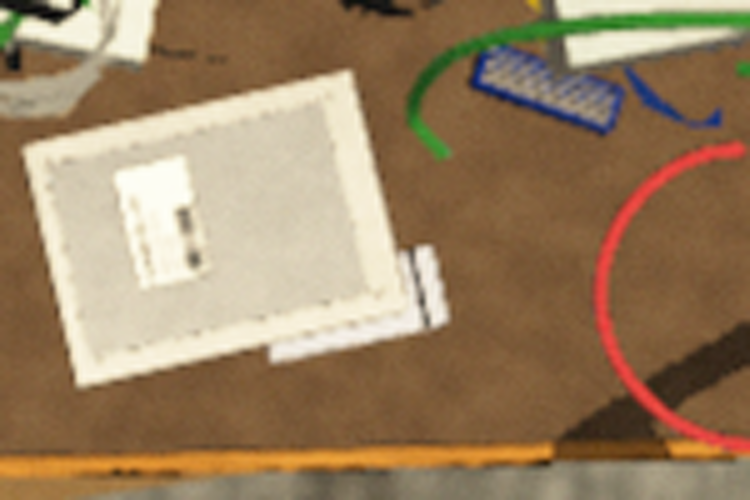

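View pics/zs.png

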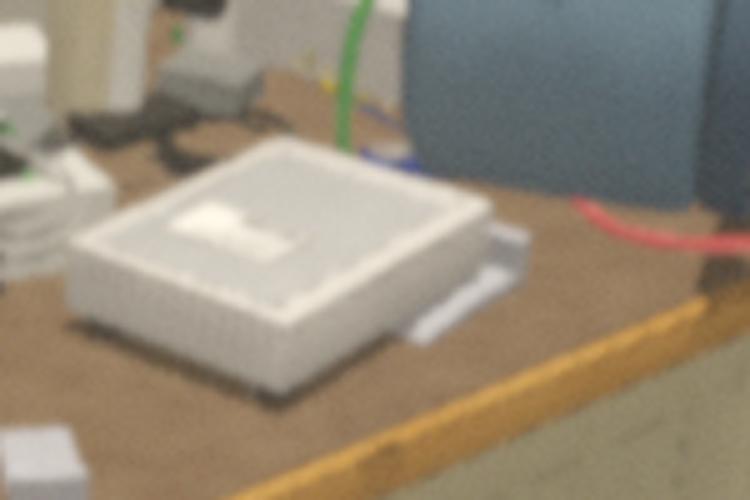

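```bash
python3 -c "
from bench import *
print(hand_in())"
```

```text
the job is handed in; nothing more can be done
None
```

I pushed the larger wedge along the bench under the short foot, pressed on the case above that foot, moved clear, and handed in at about 28 s. No verdict was reported.

**Last checks:**
- **Foot on the wedge:** by camera, the foot sits about 0.5 mm behind the wedge's origin and 7 mm off its centre line. I measured this before the press, and the wedge looks unchanged in the picture taken after it.
- **Level:** of the tilts I tried on the two views (0, 0.03, 0.06 and 0.09 rad), 0 fitted best.
- **Shift of the instrument:** it stands within about 1 mm of its first fitted position.
- **Press:** the corner held firm at 9 to 12.5 N.
- **Other things:** the hex keys look unmoved. I steered clear of the heat sink, cutters and marker but did not measure them again at the end.

**What disagreed:**
- **Failed first push:** the real fingertips stand about 23 mm higher than the reported height and the stated finger length imply. The first push therefore passed over the wedge's heel without touching it. I found the offset in the scene picture and confirmed it by touching the bench. That touch landed close beside the small look-alike wedge and may have touched its edge. The second push and the press used the corrected height.
- **Low push force:** the readings between push steps showed at most about 3.4 N, not the roughly 10 N the task text gave.

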